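# Warmer off, peel the top tray off the clinging stack and hold it out

## Robot

A 6-joint arm with a two-finger parallel gripper is mounted at the origin on the work surface. World frame = base frame: x ahead of the robot, y to its left, z up, the work surface at z = 0. Lengths are in mm, angles in rad, forces in N, time in s.
With the tool pointing down it reaches from about 350 to 775 mm from the base axis. Payload 7.3 kg.
Tool frame: the origin (TCP) lies between the finger pads; the fingertips stand 25 mm ahead of it and the grasp point (between the pads) lies 6 mm ahead of it; z points along the fingers, y is the direction in which the jaws open and shut (so a half turn about z gives the same grasp; the last joint's range is limited). The gripper opens to 92 mm and grips with 3 to 60 N. Pads are 19 mm wide; open, the fingers measure 130 mm over their backs; the gripper's body (75 mm by 190 mm) begins 47 mm behind the grasp point.
Start: joints at [1.154, 0.342, 1.524, -0, 1.275, -0.146], TCP at [140.422, 505.889, 251.741] pointing down, gripper open.
Joint ranges: [-2.53, 2.53], [-0.77, 2.02], [0.04, 2.7], [-1, 4.14], [0.28, 2.66], [-3.11, 3.11]. Speed limits (rad/s): [2.57, 2.57, 3.14, 3.14, 3.14, 3.14].

## Interface

Orientations are given as [roll, pitch, yaw] about the fixed x, y, z axes, in that order (R = Rz(yaw) Ry(pitch) Rx(roll)).
In Python, from plant import get_obs, capture, calibration, close_job gives the robot as it stands. The module is installed in compiled form; this text tells all that it offers.
- The arm moves only by the shell command python3 -m jog 'ROWS'. ROWS is JSON, one flat list of numbers, 5 for each row, row after row: the closure, from 0 (fully open) to 1 (shut), then the shift along the tool's x, y, z in mm, then the turn about the tool's z in degrees. In form: [fingers, tx, ty, tz, yaw, fingers, tx, ty, tz, yaw, ...]. A call has 1 to 5 rows; each row shifts and turns the pose as measured when the row begins, along the tool's axes as they then stand; what a row does not reach is not made up. A row lasts 1/10 s, in which the tool goes at most 50 mm and 8.59 degrees, less where a joint would pass 70% of its speed; a pose out of reach is approached as far as the arm can. A call is refused whole if a number of a shift passes 50 or a number of a turn 8.59, either way. A call with a gripper value outside its range is refused whole. The fingers move at their own pace and stop on an object; the grip force is fixed at half the most. Time passes only in rows, so rows that do not move let the fingers close. It gives the time, the measured TCP pose, the force and the opening at its end, in the units of the state.
- get_obs(): the state, without advancing time (a new reading comes with each control period).
- capture(name): name is "scene" or "top"; returns (picture, depth): 480x640x3 uint8, red, green, blue; 480x640 float32, mm along the optical axis (not along the pixel's ray), 0 where there is no reading.
- calibration(name): a dict with "fovy" (degrees; the focal length in pixels is half the picture's height over the tangent of half this angle, whatever the lens; pixels are square), "cx", "cy" (the principal point, pixels), "R" (3x3) and "t" (3): a world point X has camera coordinates R X + t. Camera axes: x right, y down, z forward; pixel columns grow to the right and rows downward; lengths in mm; the calibration is good to about 2 mm. A picture is of the moment at which its call begins. calibration takes no time and is no camera call.
- close_job(): hands the job in, once; it reports no verdict.
The state is a dict: "time": time; "joint_positions": joint angles; "dq": joint speeds; "tau": joint torques, N m; "tool_pos": TCP position; "tcp_rot": TCP orientation; "contact_force": force on the tool from outside, world axes, zero at the start; "moment": the same for the moment, N m; "grip_width": finger opening in mm.
Only numpy, scipy, OpenCV 4.12 (cv2) and the standard library are available. Lean on these libraries where they do the work, as an engineer would, in place of code of your own. Each camera call takes 0.05 s, during which the arm holds its last target.

## Task

Switch the bench warmer off by turning its dial fully anticlockwise to the stop. Then peel the top tray off the clinging stack by the upright grip at its corner: raise that end first, with the opposite end still down in the tray below, until the tray is clearly tilted, and only then lift it away, leaving the rest of the stack and everything else where it is. Finish while holding it in the gripper, still and level, centred over the cork mat about 15 cm above it, and do not put it down.

Things in the scene. Friction and masses are not known exactly. Their poses are not given: they have to be found in the camera images.
- dial (a joint): the dial of the bench warmer: 0 = fully anticlockwise seen from above (off, end stop), grows clockwise to 4.2 rad; it starts 0.6 to 1.4 rad from the off stop; light friction (0.03 N m), stays where it is left
- dial_grip (a point): grip point of the dial, on its upright axis (z), 37 mm above the warmer's panel and 7 mm below the top of the dial. The dial is a disc 44 mm across under an upright bar 42 mm long (along this frame's own x, turning with the dial), 14 mm thick (y) and 32 mm tall, to be pinched across its thickness; the disc's top lies 23 mm below the grip point
- warmer: bench warmer, a fixed grey box 200 (x) x 320 (y) x 45 mm tall with a dark hotplate 5 mm high at its +y end that carries the stack, and the dial at its -y end (at x -45, y -105 mm); origin at the centre of its underside on the bench, z up
- tray_grip (a point): centre of the part to be pinched of the top tray's upright grip, an aluminium lug 18 (x) x 10 (y) x 36 mm tall (this point is 24 mm above its foot and 12 mm below its top) beyond the tray's +x end at its -y corner; axes as the tray's own, z up; pinch it across y
- tray_center (a point): centre of the top tray (half-way up), an open aluminium tray 130 (x) x 100 (y) x 30 mm, walls 3 mm, with a rim 6 mm wider all round, about 160 g. x runs along its length towards the end with its upright grip, z up. tray_grip lies at x +84, y -35, z +39 mm from here. It is seated 12 mm deep, with 4 mm play all round, in the raised lip of the tray below, whose four sprung pads cling to its long sides with about 1.2 N of friction each
- tray_heel (a point): middle of the bottom edge of the top tray at the end opposite its grip (tray_center's x -65, z -15 mm), the edge about which the tray tips when the grip is raised
- stack: the rest of the stack: two lower aluminium trays stuck together, loose on the hotplate, 850 g, 146 (x) x 116 (y) x 40 mm with the lip; the floor that the top tray rests on is 28 mm above its underside. It has a similar but lower upright grip at the opposite corner (-x end, +y side): not that one. Origin at the centre of its underside, axes as the tray's
- mat_center (a point): centre of the top face of the fixed cork mat, 170 x 170 x 4 mm, lying on the bench beside the warmer
- wax_tin: small closed round metal tin, 46 mm across and 31 mm tall, on the warmer behind its dial; stays there; origin under its centre
- offcut: dark wood offcut 45 x 26 x 20 mm lying on the cork mat near a corner; stays there; origin under its centre
- gouge: narrow carving gouge with a turned wooden handle, 235 mm long, 28 mm thick, lying on the bench at the left; stays there
- chisel: wider carving chisel with a turned wooden handle, 235 mm long, 28 mm thick, lying on the bench at the left, farther from the robot than the gouge; stays there
- mallet: wooden mallet lying on the bench at the right, head 70 x 115 x 76 mm, 220 mm long overall; stays there
- jar: empty open glass jar, 72 mm across and 110 mm tall, standing beyond the warmer and the mat, in the middle; stays there; origin under its centre
Mind the look-alikes: they are no part of the job. Leave any pink look-alike of the part that bears tray_grip alone.

How it is judged:
By the outcome, as a careful person would: the job done as asked, in the order asked, and still so for the second after the job is handed in, while the arm keeps its last pose, push and grip.
It also fails if it takes over 58 s, if anything falls off the work surface, if the arm or the gripper's body presses on something with over 40 N, if the wrist force passes 120 N, or if a joint passes its speed limit or range.

## Working session

There is one attempt and no reset: what is moved stays moved. The work goes in short steps, Python scripts to look and compute and a shell command to move; the robot and the scene stay as the last step left them, time stands still between calls to the robot, and variables do not carry over. Pictures are saved under pics/ and viewed, and the job is handed in when it is done.

```bash
mkdir -p pics; ls
python3 - <<'E'
from plant import *
import cv2,numpy as np
print(get_obs())
for n in("scene","top"):
    p,d=capture(n); cv2.imwrite(f"pics/{n}0.png",p[...,::-1]); np.savez(f"{n}0.npz",p=p,d=d)
    print(n,calibration(n), (d>0).mean())
E
```

```text
pics
{'time': 0.0, 'joint_positions': array([ 1.15397481e+00,  3.42689773e-01,  1.52503164e+00, -7.72974262e-06,
        1.27539288e+00, -1.45990980e-01]), 'dq': array([ 0.00027628,  0.00072744, -0.00222578, -0.0005508 , -0.00046636,
       -0.00062082]), 'tau': array([-1.22780824e-03, -4.31250894e+01, -2.44218117e+01,  7.16584269e-02,
        5.59301418e-02, -7.92515084e-05]), 'tool_pos': array([140.27668187, 505.52294306, 251.05693273]), 'tcp_rot': array([-3.14008613e+00, -2.14044046e-04,  2.87076421e+00]), 'contact_force': array([-0.16066233,  0.57644731, -0.80195199]), 'moment': array([ 0.00606316, -0.03905319, -0.00657107]), 'grip_width': 91.90482412395849}
scene {'fovy': 51.525979471456886, 'cx': 317.8222854445686, 'cy': 236.13032320521924, 'R': array([[ 0.72715458,  0.68646369, -0.00371628],
       [ 0.56361797, -0.60010005, -0.5676396 ],
       [-0.39189412,  0.41066717, -0.82326877]]), 't': array([-441.41117127, -190.08453904, 1957.49761224])} 0.99603515625
top {'fovy': 49.752738881354986, 'cx': 323.93934399348217, 'cy': 244.35616488791734, 'R': array([[-0.04244677, -0.99909108, -0.00390858],
       [-0.97252607,  0.04221377, -0.22893459],
       [ 0.2288915 , -0.00591634, -0.97343396]]), 't': array([  87.58814001,  545.88519477, 1719.18934581])} 0.9959440104166667
```

View pics/scene0.png

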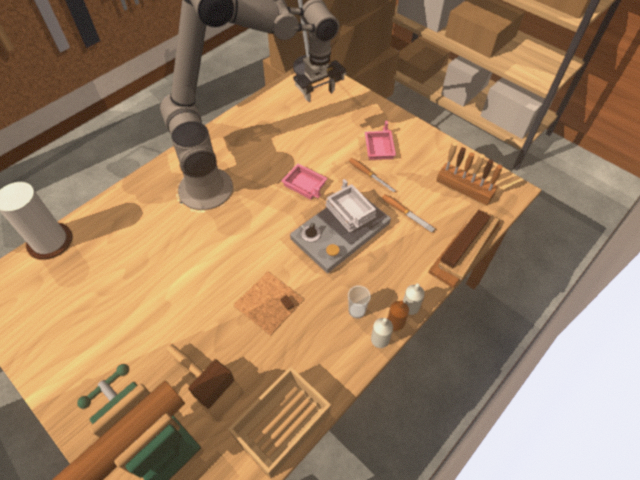

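View pics/top0.png

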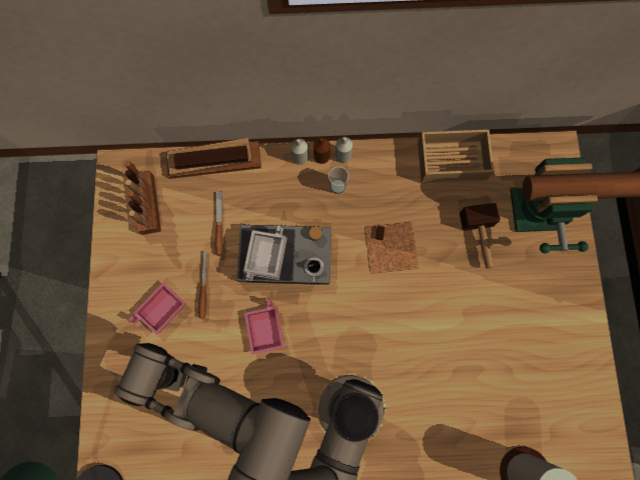

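The scene view shows the silver tray stack at about (350,205), the dial at (311,230), the mat at (270,302), and pink look-alike trays at (305,182) and (380,145). In the top view the stack is at (265,253), the dial at (314,267), the mat at (391,247), and the pink trays at (263,328) and (157,308). Next I'll take close crops.

```bash
cat > h.py <<'E'
import numpy as np,cv2
from plant import *
def K(n):
    c=calibration(n); f=240/np.tan(np.radians(c['fovy'])/2); return f,c['cx'],c['cy'],np.array(c['R']),np.array(c['t'])
def ray(n,u,v,z):
    f,cx,cy,R,t=K(n); o=-R.T@t; d=R.T@np.array([(u-cx)/f,(v-cy)/f,1]); return o+d*(z-o[2])/d[2]
def proj(n,X):
    f,cx,cy,R,t=K(n); c=R@np.array(X,float)+t; return np.array([cx+f*c[0]/c[2],cy+f*c[1]/c[2]])
def cloud(n,d):
    f,cx,cy,R,t=K(n); v,u=np.mgrid[0:480,0:640]; c=np.stack([(u-cx)/f*d,(v-cy)/f*d,d],-1)-t; return c@R
def tri(u1,u2): # scene px, top px
    A=[];b=[]
    for n,(u,v) in(("scene",u1),("top",u2)):
        f,cx,cy,R,t=K(n)
        for a,i,cc in((u,0,cx),(v,1,cy)):
            k=(a-cc)/f; A.append(R[i]-k*R[2]); b.append(k*t[2]-t[i])
    x,r,_,_=np.linalg.lstsq(np.array(A),np.array(b),rcond=None); return x,r
def crop(n,p,u0,v0,w,h,s,fn):
    cv2.imwrite(fn,cv2.resize(p[v0:v0+h,u0:u0+w,::-1],None,fx=s,fy=s,interpolation=cv2.INTER_CUBIC))
E
python3 - <<'E'
from h import *
for n,(u,v,w,hh) in dict(scene=(285,175,110,100),top=(232,218,105,72)).items():
    z=np.load(n+"0.npz"); crop(n,z['p'],u,v,w,hh,7 if n=="top" else 6,f"pics/{n}_c0.png")
    P=cloud(n,z['d']); m=(np.abs(P[...,2])<4); print(n,np.median(P[...,2][m]),m.mean())
E
```

```text
scene -0.2400907460333923 0.24498372395833334
top -0.040051583167708626 0.2741829427083333
```

View pics/scene_c0.png

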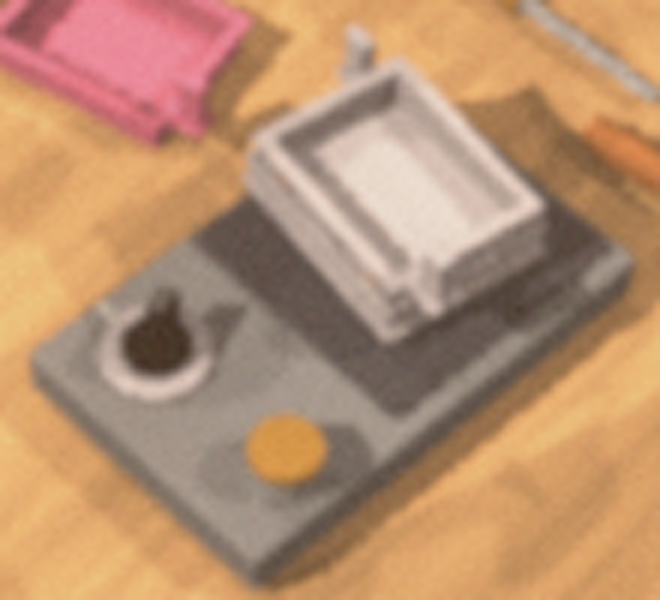

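View pics/top_c0.png

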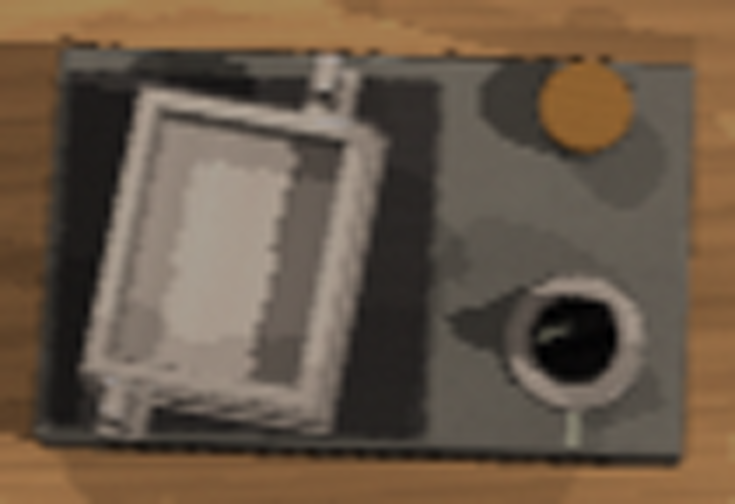

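Run:
```python
from h import *
for n,(u,v,w,hh) in dict(scene=(285,175,110,100),top=(232,218,105,72)).items():
    z=np.load(n+"0.npz"); P=cloud(n,z['d'])[v:v+hh,u:u+w]
    Z=np.clip(P[...,2],0,140)/140*255
    cv2.imwrite(f"pics/{n}_z0.png",cv2.resize(cv2.applyColorMap(Z.astype(np.uint8),cv2.COLORMAP_JET),None,fx=7,fy=7,interpolation=cv2.INTER_NEAREST)[:600,:800])
z=np.load("top0.npz");P=cloud("top",z['d'])
np.set_printoptions(linewidth=250,suppress=True)
print("lug far");print(P[224:240,272:290,2].round().astype(int))
print("lug near");print(P[268:284,242:258,2].round().astype(int))
print("dial");print(P[252:284,300:328,2].round().astype(int))
```

```text
lug far
[[   2   -5    1   -1 1799   -4   -4    0    8    1   -3   -3   -2    0   -4   -5   -7   -5]
 [  -6   -6    6    4   12    0    0   -7    2   11   -2    3   -2   -1   -7    3   -4   -3]
 [  47   49   42   37   43  144  145  141   37   44   45   42   44   41   37   43   38   37]
 [  41   41   38   37  112  147  148  147   40   42   46   38   38   32   32   50   50   50]
 [  44   40   51   47  108  143  149  148  118  106  107   53   55   42   45   48   38   41]
 [  51   47   45   55  143  146  142  142  118  107  106   45   39   36   40   39   51   47]
 [  49   46   50 1799  133  147  145  134  106  103  108   53   50   55   50   50   51   44]
 [  46   46   45   43  136  137  135  126  107  107   57   43   45   42   50   52   51   48]
 [  42   48   51  108  105  122  124  120  107  105   45   49   47   52   47   53   52   50]
 [  55   55   45  109  107  115  107  109  106  105   40   53   48   56   58   54   58   43]
 [ 114  112  110  107  111  112  112  113  112  112   48   58   54   50   54   49   46   48]
 [ 121  107  107  106  112  102  105  108  107  104  109   52   58   
[... 5360 characters left out ...]
0   49   46   44   45   42   45   50   42   44   42   34   41   43   53   42   53   43   43   42   46   40   48   49   43   39]
 [  50   39   39   46   51   42   42   51   42   49   45   49   36   53   52   44   42   48   39   43   37   45   49   46   38   40   48   42]
 [  42   52   46   43   40   39   45   32   49   49   53   49   45   43   45   47   48   40   40   47   50   44   46   44   50   42   45   43]
 [  45   38   39   54   44   41   43   48   43   40   44   39   44   43   45   46   45   51   40   41   45   43   42   42   55   36   44   37]
 [  27   20   33   29   32   28   33   30   29   28   38   34   36   39   31   35   36   40   41   29   36   40   43   34   33   37   44   44]]
```

View pics/top_z0.png

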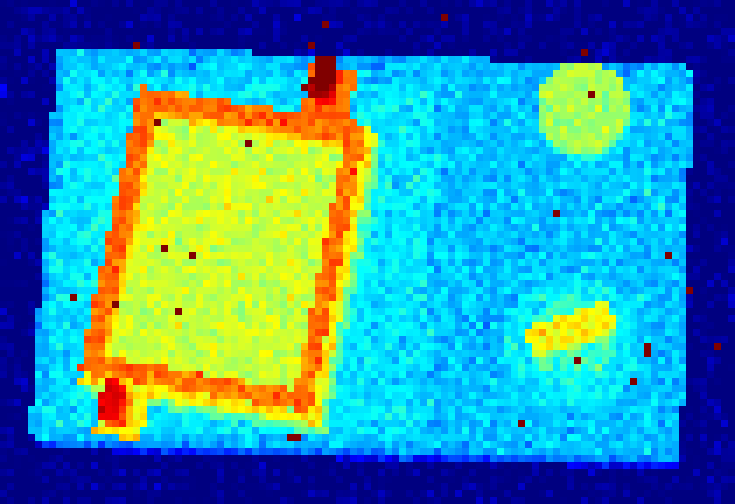

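View pics/scene_z0.png

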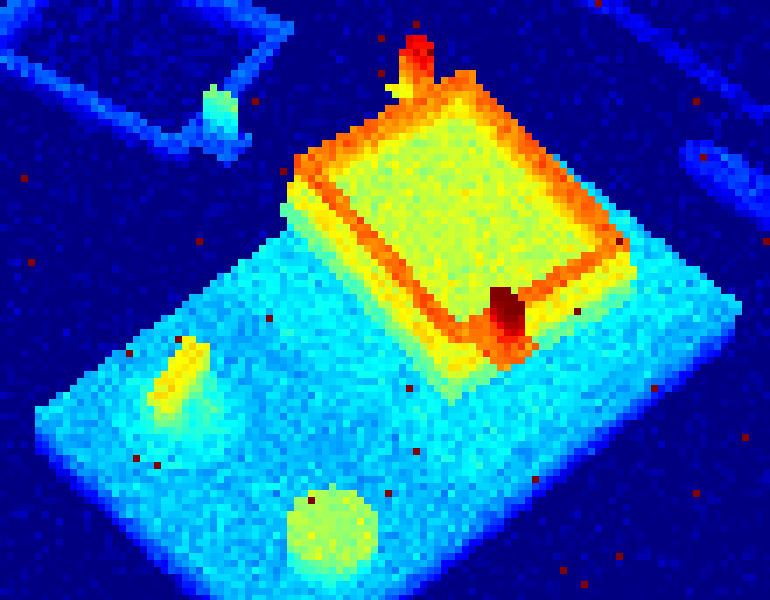

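The candidates for tray_grip in the top view are:
- the far silver lug at (278,229), top at z≈147
- the near silver lug at (247,275), top at z≈126, the lower stack's grip
- the pink trays' lugs at about (268,302) and (133,318)

I choose the far, taller one: the expected top is 144 mm and the height map agrees. Next I'll measure it.

Run:
```python
from h import *
np.set_printoptions(suppress=True,precision=1)
def rect(X):
    r=cv2.minAreaRect(X.astype(np.float32)); return r
for n in("top","scene"):
    z=np.load(n+"0.npz");P=cloud(n,z['d']);Q=P[...,2]
    def sel(box,lo,hi):
        u0,v0,w,h=box;M=np.zeros(Q.shape,np.uint8);M[v0:v0+h,u0:u0+w]=((Q>lo)&(Q<hi))[v0:v0+h,u0:u0+w];return M
    B={'top':(232,218,105,72),'scene':(285,175,110,100)}[n]
    def big(M,k=0):
        c,l,s,ce=cv2.connectedComponentsWithStats(M,connectivity=8); o=np.argsort(-s[1:,4])+1; return l==o[k]
    # rim
    M=cv2.morphologyEx(sel(B,99,122),cv2.MORPH_CLOSE,np.ones((3,3)));m=big(M)&(Q>99)&(Q<122)
    X=P[m]; print(n,"rim",rect(X[:,:2]),m.sum())
    # dial bar
    D={'top':(300,255,28,25),'scene':(295,215,35,30)}[n]
    m=big(sel(D,77,105)); X=P[m]; print("bar",X.mean(0),rect(X[:,:2]),m.sum(), X[:,2].max()); 
    c=X[:,:2]-X[:,:2].mean(0); w,V=np.linalg.eigh(c.T@c); print(" bar dir",np.degrees(np.arctan2(V[1,1],V[0,1])),np.sqrt(w/len(c)))
    # lug tops
    L={'top':[(272,224,12,12),(240,268,14,14)],'scene':[(350,213,14,14),(338,178,12,14)]}[n]
    for b,lo in zip(L,(140,119)):
        X=P[sel(b,lo,160).astype(bool)]; print("lug",X.mean(0),X[:,:2].min(0),X[:,:2].max(0),len(X))
    # warmer
    m=big(sel((20,150,600,150),25,62)); X=P[m]; print("warmer",rect(X[:,:2]),m.sum())
    hsv=cv2.cvtColor(z['p'],cv2.COLOR_RGB2HSV); print(hsv[247,391] if n=="top" else hsv[302,262])
```

```text
top rim ((519.417724609375, 267.3487243652344), (113.28388977050781, 188.17791748046875), 77.79690551757812) 444
bar [475.2 103.8  87.8] ((475.5920104980469, 104.03914642333984), (15.986326217651367, 41.3246955871582), 18.282974243164062) 58 101.32269863131977
 bar dir 106.47011222531263 [ 4.5 12.1]
lug [592.3 214.7 145.1] [585.  210.5] [599.8 220.9] 15
lug [443.5 319.3 125.8] [435.9 314. ] [452.7 324.4] 19
warmer ((528.0459594726562, 205.6911163330078), (320.92218017578125, 203.3928680419922), 85.56524658203125) 3327
[ 12 154 121]
scene rim ((518.9962158203125, 263.66375732421875), (116.95633697509766, 194.4053192138672), 78.36083984375) 381
bar [478.5  97.9  86.3] ((476.8338623046875, 98.45243835449219), (15.209220886230469, 44.998512268066406), 14.670961380004883) 52 95.29302754995649
 bar dir 104.62420571858152 [ 4.6 12.9]
lug [593.  210.3 143.9] [583.2 206.9] [603.  214.7] 12
lug [444.  314.3 123.5] [438.1 308.2] [452.4 321.8] 13
warmer ((530.7523193359375, 199.58273315429688), (325.6356506347656, 205.49411010742188), 85.45183563232422) 2797
[ 13 148 219]
```

Run:
```python
from h import *
z=np.load("top0.npz");crop("top",z['p'],350,205,100,80,7,"pics/mat_t.png")
z=np.load("scene0.npz");crop("scene",z['p'],225,260,90,80,7,"pics/mat_s.png")
```

```text
(no output)
```

View pics/mat_t.png

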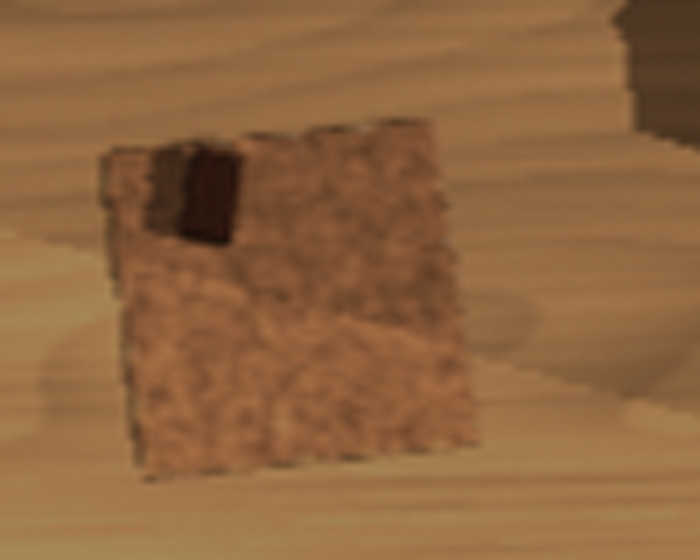

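View pics/mat_s.png

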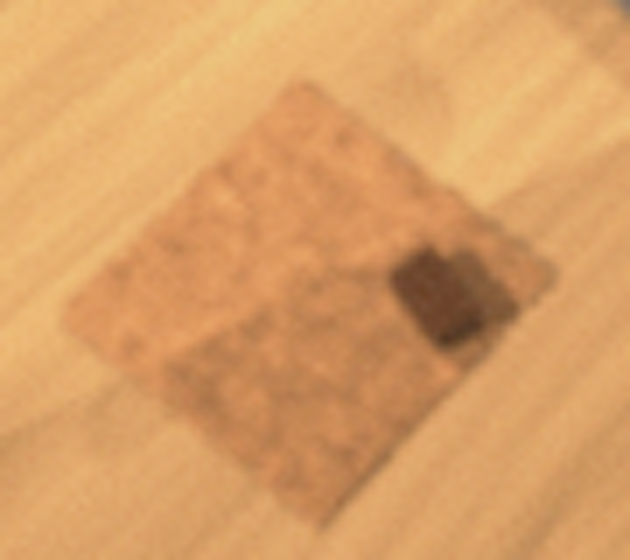

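The top crop shows the mat corners clearly, with the offcut near its far-left corner at (378,233). In the scene view the offcut is at about (288,302). Next I'll work out the mat centre, the tin, and the route to the dial.

Run:
```python
from h import *
np.set_printoptions(suppress=True,precision=1)
T=np.array([(102,150),(432,120),(478,443),(147,478)])/7+[350,205]-.43
S=np.array([(303,80),(557,275),(322,527),(65,312)])/7+[225,260]-.43
for n,c in(("top",T),("scene",S)):
    X=np.array([ray(n,*q,4) for q in c]); print(n,X[:,:2].tolist(),X.mean(0)); 
    e=np.diff(np.vstack([X,X[:1]]),axis=0); print(np.linalg.norm(e,axis=1),np.degrees(np.arctan2(e[:,1],e[:,0])))
for n,b in(("top",(305,222,22,22)),("scene",(320,235,24,26))):
    z=np.load(n+"0.npz");P=cloud(n,z['d']); hsv=cv2.cvtColor(z['p'],cv2.COLOR_RGB2HSV)
    u,v,w,h=b; m=(P[v:v+h,u:u+w,2]>66)&(P[v:v+h,u:u+w,2]<90); X=P[v:v+h,u:u+w][m]; print("tin",n,X.mean(0),np.ptp(X,axis=0),m.sum())
z=np.load("top0.npz");P=cloud("top",z['d']); print("jar",P[165:195,325:350][P[165:195,325:350,2]>40].mean(0))
```

```text
top [[624.5320385100547, -83.38274662657496], [633.0980912710716, -253.69723078471048], [463.8370351422322, -263.13804376926515], [453.19180606840604, -95.68012251640646]] [ 543.7 -174.     4. ]
[170.5 169.5 167.8 171.8] [ -87.1 -176.8   93.6    4.1]
scene [[456.4997928346728, -94.67955261453847], [624.6671496684838, -85.747342587204], [636.3050139353478, -252.60520380055362], [467.11372677093414, -261.0418353120994]] [ 546.1 -173.5    4. ]
[168.4 167.3 169.4 166.7] [   3.   -86.  -177.1   93.7]
tin top [587.9  93.8  75.7] [44.5 42.  19.4] 136
tin scene [591.1  88.   74.9] [47.1 43.6 19.5] 124
jar [778.7   6.4  94.1]
```

Dial at about (476.5,101), tin at (589,91), mat centre at about (545,-174). Next I'll travel above the dial.

```bash
python3 -m jog '[0,-36,-25,0,0, 0,-36,-25,0,0, 0,-36,-25,0,0, 0.3,-36,-25,0,0, 0.5,-36,-25,0,0]'; python3 -m jog '[0.5,-36,-25,0,0, 0.5,-36,-25,0,0, 0.5,-36,-25,0,0, 0.5,-36,-25,0,0, 0.5,-36,-25,0,0]'
```

```text
time: 0.6
tool_pos: [281.0, 334.7, 248.8]
tcp_rot: [-3.138, -0.002, 2.881]
contact_force: [1.2, 0.1, -0.5]
grip_width: 80.0
time: 1.1
tool_pos: [426.2, 159.4, 248.1]
tcp_rot: [-3.138, -0.004, 2.881]
contact_force: [0.4, 0.4, -0.2]
grip_width: 46.6
```

```bash
python3 -m jog '[0.5,-32,-22,20,0, 0.5,-32,-22,20,0, 0.5,0,0,20,8.5, 0.5,0,0,20,8.5, 0.5,0,0,0,8.5]'; python3 -m jog '[0.5,0,0,0,8.5, 0.5,0,0,0,8.5, 0.5,0,0,0,8.5, 0.5,0,0,0,8.5, 0.5,0,0,0,0]'
python3 - <<'E'
from h import *
o=get_obs();print(o)
for n in("scene","top"):
    p,d=capture(n); np.savez(f"{n}1.npz",p=p,d=d); 
    crop(n,p,*((270,150,100,100,6) if n=="scene" else (270,215,100,85,7)),f"pics/{n}_c1.png")
E
```

```text
time: 1.6
tool_pos: [481.9, 91.3, 164.2]
tcp_rot: [-3.137, -0.0, 2.425]
contact_force: [-0.1, -0.1, 1.0]
grip_width: 46.0
time: 2.1
tool_pos: [480.2, 90.6, 161.0]
tcp_rot: [-3.131, 0.001, 1.824]
contact_force: [-0.6, 0.8, 0.4]
grip_width: 45.7
{'time': 2.1, 'joint_positions': array([ 0.03152046,  0.37911653,  1.74514851, -0.00383404,  1.02770119,
       -0.2198362 ]), 'dq': array([ 2.44243435e-04,  5.19211374e-03,  2.75976313e-03,  3.86075969e-05,
       -1.24601522e-03, -8.96559986e-02]), 'tau': array([-1.30753455e-02, -4.14228988e+01, -2.08382392e+01,  6.36252528e-02,
        9.04100086e-02,  1.45294581e+00]), 'tool_pos': array([480.17383436,  90.61580663, 161.00081427]), 'tcp_rot': array([-3.13075429e+00,  9.20314706e-04,  1.82415639e+00]), 'contact_force': array([-0.61104654,  0.76357573,  0.43756167]), 'moment': array([-0.09845585,  0.03563952, -0.00908671]), 'grip_width': 45.71766479261627}
```

View pics/scene_c1.png

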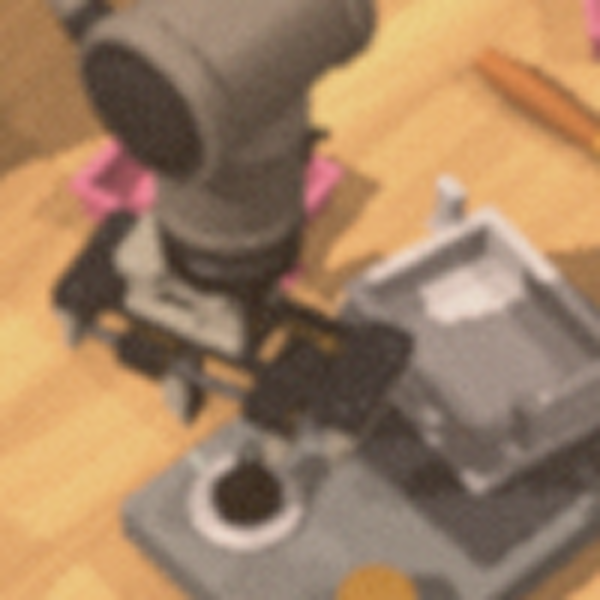

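View pics/top_c1.png

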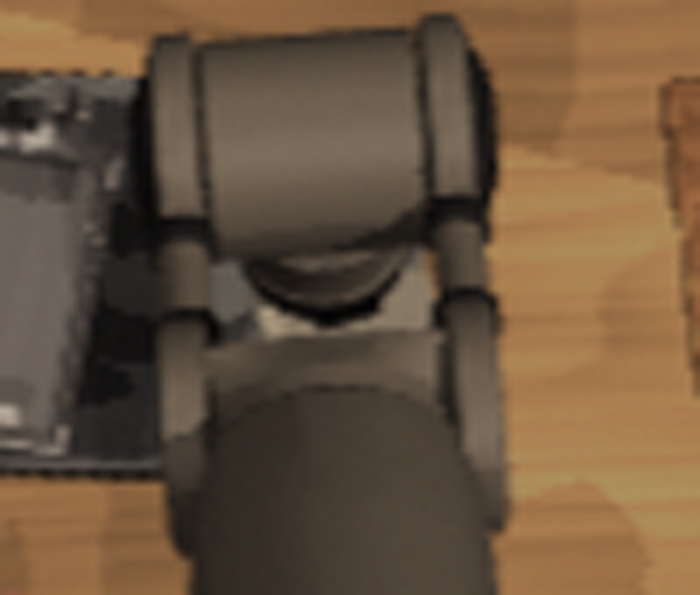

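Run:
```python
from h import *
o=get_obs();from scipy.spatial.transform import Rotation as Ro
R=Ro.from_euler('xyz',o['tcp_rot']).as_matrix();p=o['tool_pos']
z=np.load("scene1.npz")
im=cv2.resize(z['p'][175:255,270:350,::-1],None,fx=7,fy=7,interpolation=cv2.INTER_CUBIC)
for l in((0,23,25),(0,-23,25),(0,42,25),(0,-42,25)):
    u=proj("scene",p+R@np.array(l)); print(l,u); q=((u-[270,175]+.5)*7).astype(int); cv2.circle(im,tuple(map(int,q)),3,(0,0,255),-1)
cv2.imwrite("pics/ov1.png",im)
```

```text
(0, 23, 25) [314.71458764 223.75708602]
(0, -23, 25) [302.91962312 218.5005962 ]
(0, 42, 25) [319.63627437 225.95046236]
(0, -42, 25) [298.09699282 216.3513649 ]
```

View pics/ov1.png

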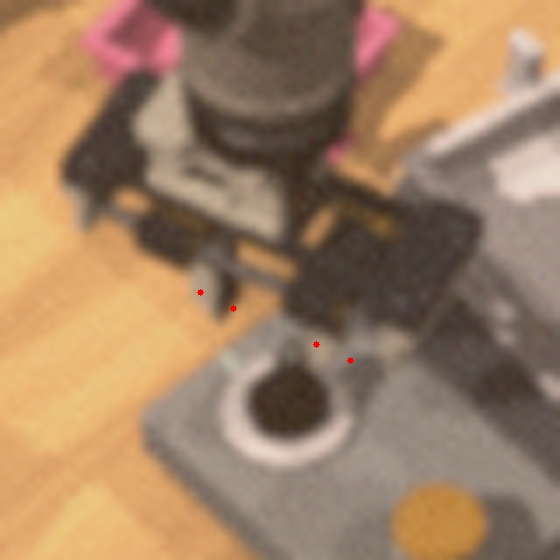

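The fingers sit about 1 px to the lower left of where I predicted. So the scene camera reads y about 5 mm low there and the top camera is about right, which puts the dial at (476,103). Descending.

```bash
python3 -m jog '[0.5,13,-1,0,0, 0.5,0,0,25,0, 0.5,0,0,25,0, 0.5,0,0,20,0, 0.5,0,0,0,0]'
```

```text
time: 2.7
tool_pos: [474.7, 106.4, 90.1]
tcp_rot: [-3.134, 0.001, 1.843]
contact_force: [0.0, -0.0, -0.2]
grip_width: 46.2
```

Run:
```python
from h import *
p,d=capture("scene"); crop("scene",p,280,185,75,70,8,"pics/s2.png")
```

```text
(no output)
```

View pics/s2.png

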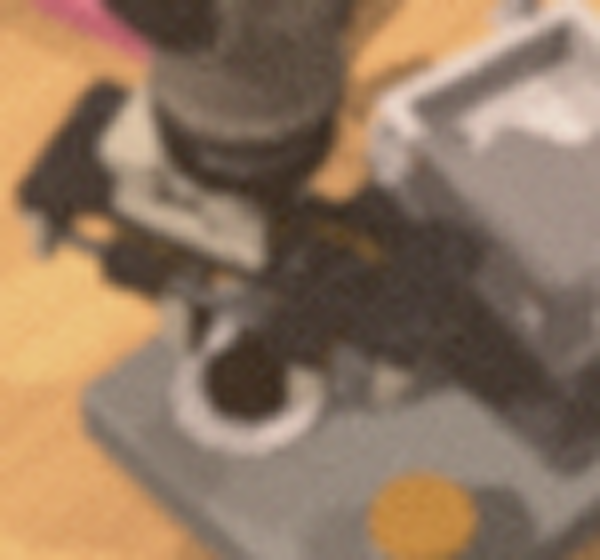

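The fingers straddle the dial, at about (245,375) in the crop. I'll correct slightly and close.

```bash
python3 -m jog '[0.5,-3.5,0.5,2,0, 0.9,0,0,0,0, 1,0,0,0,0, 1,0,0,0,0, 1,0,0,0,0]'; python3 -m jog '[1,0,0,0,0, 1,0,0,0,0]'
```

```text
time: 3.25
tool_pos: [478.1, 103.7, 92.8]
tcp_rot: [-3.14, 0.002, 1.845]
contact_force: [-12.1, -4.4, 6.1]
grip_width: 18.3
time: 3.45
tool_pos: [475.8, 103.0, 92.8]
tcp_rot: [-3.135, 0.002, 1.845]
contact_force: [2.9, 1.6, -6.3]
grip_width: 13.8
```

```bash
python3 -m jog '[1,0,0,0,-5, 1,0,0,0,-5, 1,0,0,0,-5]'; python3 -c "
from plant import *;o=get_obs();print(o['tool_pos'],o['tcp_rot'],o['contact_force'],o['moment'],o['grip_width'])"
```

```text
time: 3.75
tool_pos: [476.0, 103.1, 92.8]
tcp_rot: [-3.136, -0.0, 2.115]
contact_force: [-0.2, -0.1, -1.2]
grip_width: 13.5
[476.02412731 103.09768917  92.76742985] [-3.13564079e+00 -1.73706715e-04  2.11481481e+00] [-0.15673443 -0.07792894 -1.17098423] [-0.09488831  0.00506577  0.00484477] 13.548550367004841
```

Turning well: 15.5° so far with a tiny force.

```bash
python3 -m jog '[1,0,0,0,-6, 1,0,0,0,-6, 1,0,0,0,-6]'; python3 -c "
from plant import *;o=get_obs();print(o['tool_pos'],o['tcp_rot'],o['contact_force'],o['moment'],o['grip_width'])"; python3 -m jog '[1,0,0,0,-5, 1,0,0,0,-5]'; python3 -c "
from plant import *;o=get_obs();print(o['tool_pos'],o['tcp_rot'],o['contact_force'],o['moment'],o['grip_width'])"
```

```text
time: 4.05
tool_pos: [476.1, 103.2, 92.7]
tcp_rot: [-3.137, -0.002, 2.441]
contact_force: [-0.9, 0.6, -0.9]
grip_width: 14.0
[476.14398813 103.22408512  92.74698191] [-3.13658961e+00 -2.14686353e-03  2.44128293e+00] [-0.89822863  0.62124747 -0.85649074] [-0.03338261  0.03955475 -0.03210208] 13.965424392098877
time: 4.25
tool_pos: [476.2, 103.3, 92.7]
tcp_rot: [-3.137, -0.003, 2.623]
contact_force: [-0.4, 0.1, -0.6]
grip_width: 13.6
[476.21312877 103.30600506  92.7327649 ] [-3.13740436e+00 -3.03025839e-03  2.62348495e+00] [-0.37347707  0.09745021 -0.57105202] [-0.06732007  0.01974535 -0.00297929] 13.59226437826547
```

```bash
for i in 1; do python3 -m jog '[1,0,0,0,-5, 1,0,0,0,-5]'; python3 -c "
from plant import *;o=get_obs();print(o['tcp_rot'],o['contact_force'],o['moment'],o['joint_positions'][5])";  python3 -m jog '[1,0,0,0,-5, 1,0,0,0,-4]'; python3 -c "
from plant import *;o=get_obs();print(o['tcp_rot'],o['contact_force'],o['moment'],o['joint_positions'][5])"; done
```

```text
time: 4.45
tool_pos: [476.3, 103.4, 92.8]
tcp_rot: [-3.138, -0.004, 2.805]
contact_force: [-0.7, -0.2, -1.8]
grip_width: 13.9
[-3.13835737 -0.00365016  2.80519521] [-0.66363778 -0.21379874 -1.77121376] [-0.03969677  0.01377758  0.009152  ] -1.1756600967528938
time: 4.65
tool_pos: [476.3, 103.5, 92.8]
tcp_rot: [-3.139, -0.004, 2.969]
contact_force: [-0.7, 0.5, -1.1]
grip_width: 13.9
[-3.13930688 -0.00412211  2.96916971] [-0.66529946  0.46590183 -1.12422395] [-0.05851772  0.01582709 -0.01964631] -1.3398723623570337
```

```bash
python3 -m jog '[1,0,0,0,-4, 1,0,0,0,-4]'; python3 -c "
from plant import *;o=get_obs();print(o['tcp_rot'],o['contact_force'],o['moment'],o['joint_positions'][5])";  python3 -m jog '[1,0,0,0,-4, 1,0,0,0,-4]'; python3 -c "
from plant import *;o=get_obs();print(o['tcp_rot'],o['contact_force'],o['moment'],o['joint_positions'][5])"
```

```text
time: 4.85
tool_pos: [476.3, 103.6, 92.8]
tcp_rot: [-3.14, -0.004, 3.114]
contact_force: [-0.7, -1.3, -0.6]
grip_width: 13.8
[-3.14031067 -0.00440788  3.11377462] [-0.67454322 -1.29168631 -0.64751234] [-0.18392164  0.07661211 -0.81141057] -1.4848853907889195
time: 5.05
tool_pos: [476.0, 103.6, 92.7]
tcp_rot: [3.141, -0.005, -3.028]
contact_force: [-2.9, -0.4, 0.2]
grip_width: 16.1
[ 3.14096859 -0.00539556 -3.02846136] [-2.94388507 -0.44221463  0.17721229] [-0.06205885  0.44088183 -0.93612611] -1.6276217621867157
```

The moment jumped to -0.8 N·m at about 1.26 rad, and the jaws are now twisting on the bar, so the dial is at the stop. I'll open, rise and look.

```bash
python3 -m jog '[0.6,0,0,0,0, 0.6,0,0,0,0, 0.6,0,0,-10,0, 0.6,0,0,-45,0, 0.6,0,0,-45,0]'; python3 -m jog '[0.3,-45,0,-25,0, 0,-50,0,0,0,0,-50,0,0,0]'
python3 - <<'E'
from h import *
np.set_printoptions(suppress=True,precision=2)
print(get_obs()['tcp_rot'])
for n in("top","scene"):
    p,d=capture(n); np.savez(n+"3.npz",p=p,d=d)
    crop(n,p,*((285,190,75,70,8) if n=="scene" else (232,218,105,72,7)),f"pics/{n}3.png")
    P=cloud(n,d);Q=P[...,2];D={'top':(300,255,28,25),'scene':(295,215,35,30)}[n];u,v,w,h=D
    M=((Q>77)&(Q<105))[v:v+h,u:u+w].astype(np.uint8); c,l,s,_=cv2.connectedComponentsWithStats(M); k=1+np.argmax(s[1:,4]) if c>1 else 0
    X=P[v:v+h,u:u+w][l==k]; c=X[:,:2]-X[:,:2].mean(0); W,V=np.linalg.eigh(c.T@c); print(n,X.mean(0),"bar dir",np.degrees(np.arctan2(V[1,1],V[0,1])),len(X),np.sqrt(W/len(c)))
E
```

```text
time: 5.55
tool_pos: [474.2, 103.4, 191.8]
tcp_rot: [3.14, -0.016, -3.033]
contact_force: [0.3, -0.4, -0.2]
grip_width: 36.3
time: 5.85
tool_pos: [616.2, 119.6, 227.3]
tcp_rot: [3.141, -0.002, -3.034]
contact_force: [0.8, 0.2, 0.1]
grip_width: 55.9
[ 3.14 -0.   -3.03]
top [357.15  93.16 665.01] bar dir -176.09887098129389 700 [18.09 25.9 ]
scene [478.94  97.74  85.94] bar dir 174.23274696735896 52 [ 4.77 12.27]
```

View pics/top3.png

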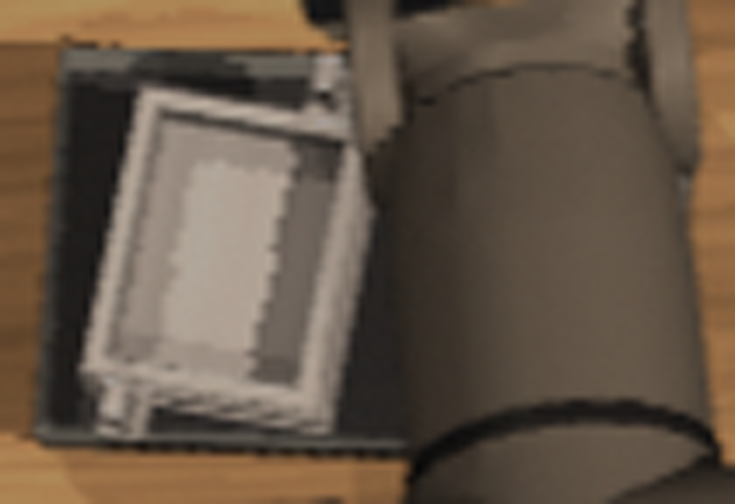

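View pics/scene3.png

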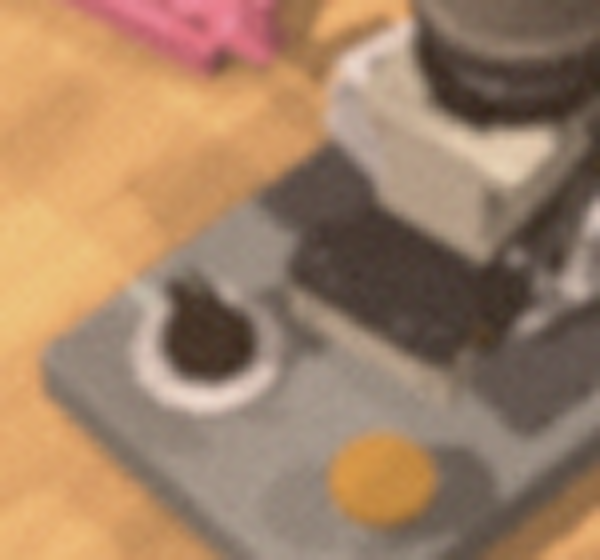

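The scene camera puts the bar at 174°, turned about 70°. It lies along the warmer's x axis and points at the panel mark, so the dial is off. Next is the tray lug.

```bash
python3 -m jog '[0,6,48,0,0, 0,6,48,0,0, 0,0,0,0,8.5, 0,0,0,0,8.5, 0,0,0,0,1]'; python3 -m jog '[0,0,0,20,0,0,0,0,0,0]'
python3 - <<'E'
from h import *
from scipy.spatial.transform import Rotation as Ro
o=get_obs();print(o['tool_pos'],o['tcp_rot'],o['grip_width'])
R=Ro.from_euler('xyz',o['tcp_rot']).as_matrix();t=o['tool_pos']
p,d=capture("scene"); np.savez("scene4.npz",p=p,d=d)
im=cv2.resize(p[165:245,310:400,::-1],None,fx=8,fy=7*8/7,interpolation=cv2.INTER_CUBIC)[:600]
for l in((0,46,25),(0,-46,25),(0,0,25)):
    u=proj("scene",t+R@np.array(l)); q=((u-[310,165]+.5)*8).astype(int); cv2.circle(im,tuple(map(int,q)),3,(0,0,255),-1); print(u)
cv2.imwrite("pics/s4.png",im)
E
```

```text
time: 6.45
tool_pos: [595.5, 216.5, 226.0]
tcp_rot: [-3.141, -0.002, 2.921]
contact_force: [-0.2, -0.3, -0.2]
grip_width: 91.5
time: 6.65
tool_pos: [594.9, 216.3, 207.1]
tcp_rot: [-3.141, -0.001, 2.926]
contact_force: [0.4, -0.7, -0.9]
grip_width: 91.7
[594.86039276 216.30520023 207.07942277] [-3.14086373e+00 -7.38571270e-04  2.92609219e+00] 91.67475670908854
[370.25766738 203.71437913]
[348.2647445  216.05060955]
[359.35790466 209.82825427]
```

View pics/s4.png

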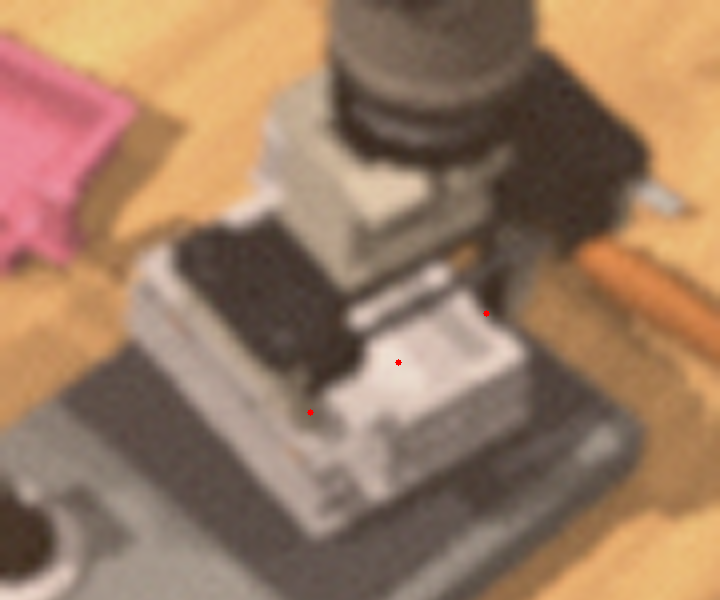

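```bash
python3 -m jog '[0,1,-2,25,0, 0,0,0,25,0, 0,0,0,15,0, 0,0,0,0,0]'
python3 - <<'E'
from h import *
from scipy.spatial.transform import Rotation as Ro
o=get_obs();print(o['tool_pos'],o['tcp_rot'],o['grip_width'])
R=Ro.from_euler('xyz',o['tcp_rot']).as_matrix();t=o['tool_pos']
for n in("scene","top"):
    p,d=capture(n); u0,v0=(320,180) if n=="scene" else (235,205)
    im=cv2.resize(p[v0:v0+70,u0:u0+80,::-1],None,fx=8,fy=8,interpolation=cv2.INTER_CUBIC)
    for l in((0,46,25),(0,-46,25),(0,0,6)):
        u=proj(n,t+R@np.array(l)); q=((u-[u0,v0]+.5)*8).astype(int); cv2.circle(im,tuple(map(int,q)),3,(0,0,255),-1)
    cv2.imwrite(f"pics/{n}5.png",im)
E
```

```text
time: 7.1
tool_pos: [597.2, 213.8, 148.6]
tcp_rot: [3.137, 0.011, 2.931]
contact_force: [0.1, -0.1, 1.1]
grip_width: 91.5
[597.20156543 213.76884177 148.62773188] [3.13745496 0.01060413 2.9306564 ] 91.45612022756465
```

View pics/scene5.png

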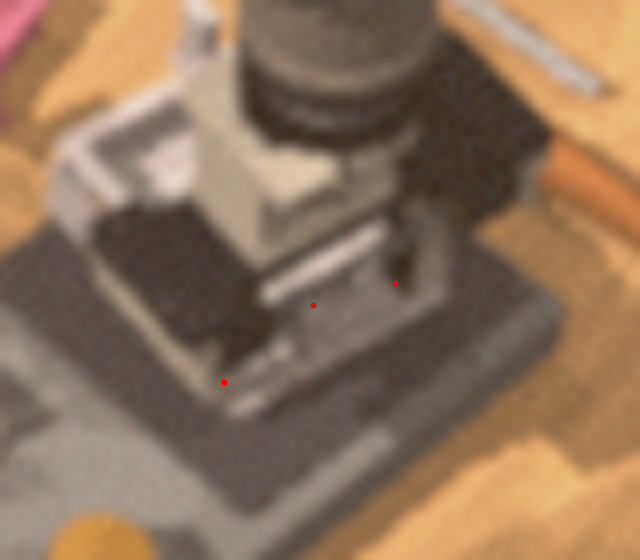

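View pics/top5.png

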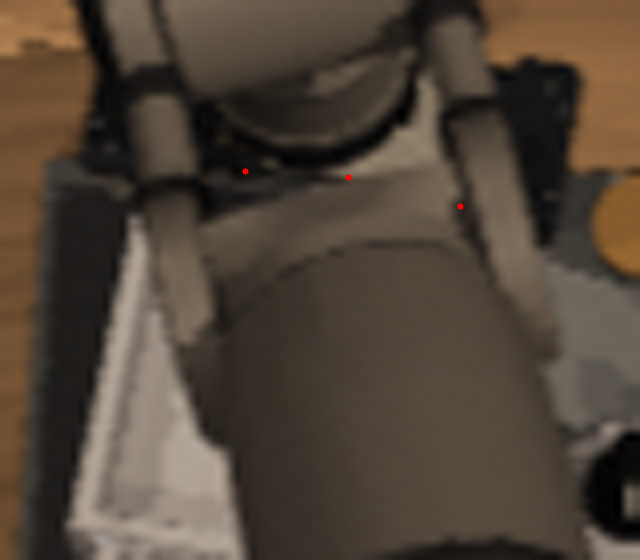

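```bash
python3 -m jog '[0,4,0,5,0, 0,0,0,5,0, 0,0,0,0,0]';python3 -c "
from plant import *;o=get_obs();print(o['tool_pos'],o['tcp_rot'],o['contact_force'])"
```

```text
time: 7.5
tool_pos: [595.9, 215.3, 143.8]
tcp_rot: [3.133, 0.019, 2.931]
contact_force: [-0.5, 0.2, 0.4]
grip_width: 92.1
[595.8777649  215.27552886 143.75948896] [3.13329763 0.0194093  2.93080139] [-0.51779578  0.16796397  0.40392599]
```

```bash
python3 -m jog '[0,3,-1,3,0, 0,0,0,3,0, 0,0,0,0,0]';python3 -c "
from plant import *;o=get_obs();print(o['tool_pos'],o['tcp_rot'],o['contact_force'],o['dq'])"
```

```text
time: 7.8
tool_pos: [592.8, 215.1, 138.0]
tcp_rot: [3.133, 0.02, 2.931]
contact_force: [-0.1, -0.5, -0.2]
grip_width: 92.0
[592.78377355 215.05472068 137.99366919] [3.13283206 0.02049257 2.93115632] [-0.10457566 -0.52625027 -0.18042409] [ 0.00083094 -0.00576316  0.00297115  0.00129446  0.00373631 -0.00103147]
```

Closing in stages and watching the side force, so that an off-centre grip can't push the stack.

```bash
python3 -m jog '[0.8,0,0,0,0, 0.8,0,0,0,0, 0.8,0,0,0,0, 0.8,0,0,0,0]';python3 - <<'E'
from h import *
from scipy.spatial.transform import Rotation as Ro
o=get_obs();print(o['tool_pos'],o['tcp_rot'],o['contact_force'],o['grip_width'])
p,d=capture("scene"); crop("scene",p,330,190,50,45,14,"pics/s6.png")
E
```

```text
time: 8.2
tool_pos: [592.9, 215.1, 138.0]
tcp_rot: [3.133, 0.021, 2.931]
contact_force: [-0.4, 0.4, 0.9]
grip_width: 64.4
[592.92120084 215.07392658 138.00356084] [3.1328448  0.02056349 2.93123628] [-0.41702985  0.44145141  0.8904788 ] 64.4205088487743
```

View pics/s6.png

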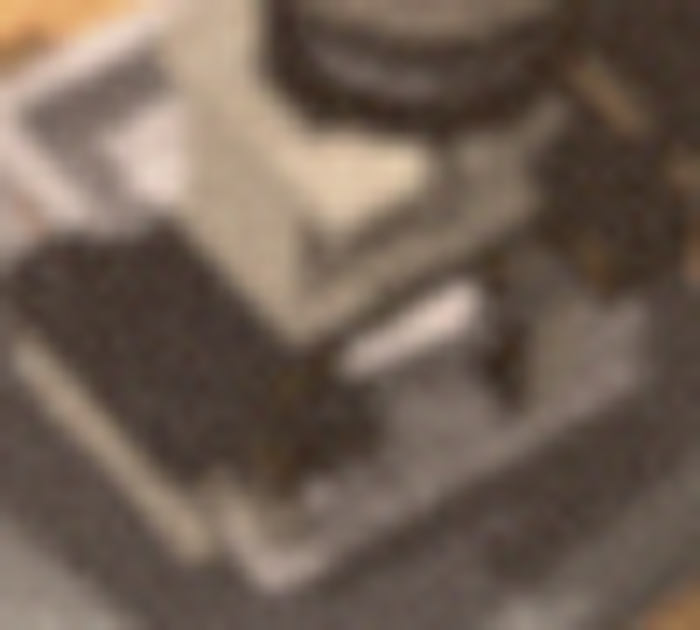

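```bash
python3 -m jog '[0.8,0,0,0,0, 0.8,0,0,0,0, 0.8,0,0,0,0, 0.8,0,0,0,0,0.8,0,0,0,0]';python3 - <<'E'
from h import *
o=get_obs();print(o['tool_pos'],o['tcp_rot'],o['contact_force'],o['grip_width'])
p,d=capture("scene"); crop("scene",p,330,190,50,45,14,"pics/s7.png")
P=cloud("scene",d); np.set_printoptions(linewidth=200,suppress=True); print(P[212:230,344:374,2].round().astype(int))
E
```

```text
time: 8.75
tool_pos: [593.0, 215.1, 138.1]
tcp_rot: [3.133, 0.021, 2.931]
contact_force: [0.4, -0.9, -0.5]
grip_width: 21.3
[592.99871171 215.08588897 138.09739487] [3.13272796 0.02073286 2.93120034] [ 0.40293679 -0.93230576 -0.48432387] 21.317299838051632
[[ 221  220  225  220  219  225  229  233  231 1502  225  223  217  219  213  214  158  166  172  175  198  193  193  198  209  194  193  191  188  188]
 [ 223  216  217  223  223  222  230  230  228  227  219  217  214  214  204  206  158  159  194  195  196  194  194  198  203  193  188  187   81   86]
 [ 221  216  219  218  222  222  218  227  217  220  216  220  202  200  209  204  202  192  199  192  190  160  153  190  189  183   84   87   94   88]
 [ 217  216  216  219  218  217  215  218  213  211  200  200  204  206  206  203  202  202  191  190  151  154  146   92  186   90   92   86   87   81]
 [ 218  219  220  220  225  221  215  215  207  205  205  202  198  202  204  198  205  203  154  150  149  144   87   85   84   89   87   80   77   71]
 [ 225  220  219  222  222  214  217  183  201  209  201  203  202  204  200  
[... 1211 characters left out ...]
1  112  113  109  115   61   46   43   48   52 1502   55   43   44   54   56   51   48]
 [ 198  196   66   84   87   86   87   89   79  126  122  117  118  106  109  103   53   52   50   47   47   48   46   45   45   53   46   47   50   48]
 [ 195  190   65   74   85   92   90   86   75   76   74   66  111  109   53   49   49   44   44   54   50   48   50   42   51   48   49   46   47   51]
 [ 190  185   65   66   78   90   78   82   74   62   65   66   59   47   44   46   52   48   51   49   53   50   48   51   51   49   46   42   48   43]
 [ 182  179   62   66   69   78   72   66   64   66   69   44   51   52   45   48   52   44   52   47   46   51   56   55   45   52   48   46   50   45]]
```

View pics/s7.png

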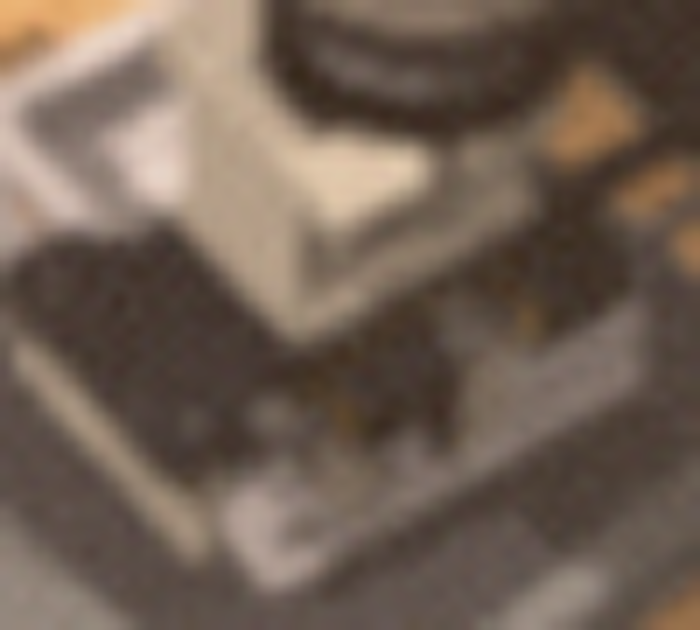

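```bash
python3 -m jog '[0.83,0,0,0,0, 0.83,0,0,0,0]';python3 -c "
from plant import *;o=get_obs();print(o['tool_pos'],o['contact_force'],o['grip_width'])"; python3 -m jog '[0.86,0,0,0,0,0.86,0,0,0,0]';python3 -c "
from plant import *;o=get_obs();print(o['tool_pos'],o['contact_force'],o['grip_width'])"
```

```text
time: 9.0
tool_pos: [593.0, 215.1, 138.1]
tcp_rot: [3.133, 0.021, 2.931]
contact_force: [-0.1, 0.4, 0.3]
grip_width: 15.8
[593.02381342 215.09239501 138.12739509] [-0.0648811   0.40434649  0.28729099] 15.770726450620646
time: 9.2
tool_pos: [593.0, 215.1, 138.1]
tcp_rot: [3.133, 0.021, 2.931]
contact_force: [0.4, 0.2, -0.8]
grip_width: 13.0
[593.01891508 215.06055956 138.09975925] [ 0.40107011  0.19144296 -0.76902809] 13.047557367187213
```

No contact at 13 mm, so the grip is centred within 1.5 mm. Closing fully.

```bash
python3 -m jog '[0.88,0,0,0,0, 0.88,0,0,0,0]';python3 -c "
from plant import *;o=get_obs();print(o['tool_pos'],o['contact_force'],o['grip_width'])"; python3 -m jog '[1,0,0,0,0,1,0,0,0,0,1,0,0,0,0]';python3 -c "
from plant import *;o=get_obs();print(o['tool_pos'],o['tcp_rot'],o['contact_force'],o['moment'],o['grip_width'])"
```

```text
time: 9.4
tool_pos: [593.0, 215.1, 138.1]
tcp_rot: [3.133, 0.021, 2.931]
contact_force: [-0.0, -0.7, -0.8]
grip_width: 11.3
[593.02300622 215.1017813  138.11952898] [-0.01272238 -0.70007423 -0.75427483] 11.298726752809369
time: 9.7
tool_pos: [593.0, 215.0, 138.2]
tcp_rot: [3.133, 0.021, 2.931]
contact_force: [1.4, -0.9, 1.0]
grip_width: 9.8
[592.98119869 214.97191733 138.15095923] [3.13320679 0.0207898  2.93126525] [ 1.37344397 -0.90040299  0.9985187 ] [-0.18826138  0.13418151 -0.06530319] 9.79159954401619
```

The grip is firm at 9.8 mm. Now raising the grip end along the arc about the heel (tool +x points toward the heel).

```bash
S="from plant import *;o=get_obs();print(o['tool_pos'].round(2),o['tcp_rot'].round(4),o['contact_force'].round(2),o['moment'].round(3),o['grip_width'])"; python3 -m jog '[1,1.5,0,-4,0, 1,0,0,0,0]';python3 -c "$S"; python3 -m jog '[1,1.5,0,-4,0, 1,0,0,0,0]';python3 -c "$S"
```

```text
time: 9.9
tool_pos: [591.5, 215.1, 141.7]
tcp_rot: [3.134, 0.021, 2.931]
contact_force: [-0.4, 0.2, 0.7]
grip_width: 9.7
[591.54 215.09 141.7 ] [3.1336 0.021  2.9312] [-0.36  0.23  0.69] [-0.121 -0.057 -0.083] 9.684489841493743
time: 10.1
tool_pos: [589.9, 215.3, 145.6]
tcp_rot: [3.134, 0.021, 2.931]
contact_force: [-0.4, -0.6, -0.8]
grip_width: 9.8
[589.85 215.35 145.56] [3.1338 0.0208 2.9311] [-0.42 -0.56 -0.76] [-0.088 -0.184 -0.099] 9.769245331634808
```

```bash
S="from plant import *;o=get_obs();print(o['tool_pos'].round(2),o['tcp_rot'].round(4),o['contact_force'].round(2),o['moment'].round(3),o['grip_width'])"; python3 -m jog '[1,1.8,0,-4,0, 1,0,0,0,0]';python3 -c "$S"; python3 -m jog '[1,2,0,-4,0, 1,0,0,0,0]';python3 -c "$S"
python3 - <<'E'
from h import *
for n,b in(("scene",(315,165,80,70,8)),("top",(225,205,90,80,8))):
    p,d=capture(n); crop(n,p,*b,f"pics/{n}8.png"); np.savez(n+"8.npz",p=p,d=d)
E
```

```text
time: 10.3
tool_pos: [588.0, 215.6, 149.7]
tcp_rot: [3.134, 0.021, 2.931]
contact_force: [0.5, -0.0, 0.2]
grip_width: 9.8
[587.99 215.58 149.74] [3.134  0.0211 2.931 ] [ 0.55 -0.05  0.2 ] [-0.144 -0.209 -0.072] 9.824630264198564
time: 10.5
tool_pos: [586.1, 215.9, 154.3]
tcp_rot: [3.134, 0.022, 2.931]
contact_force: [1.0, -0.0, -2.4]
grip_width: 9.8
[586.14 215.91 154.29] [3.1337 0.0222 2.9308] [ 1.   -0.02 -2.38] [-0.217 -0.278 -0.117] 9.833606513776184
```

View pics/scene8.png

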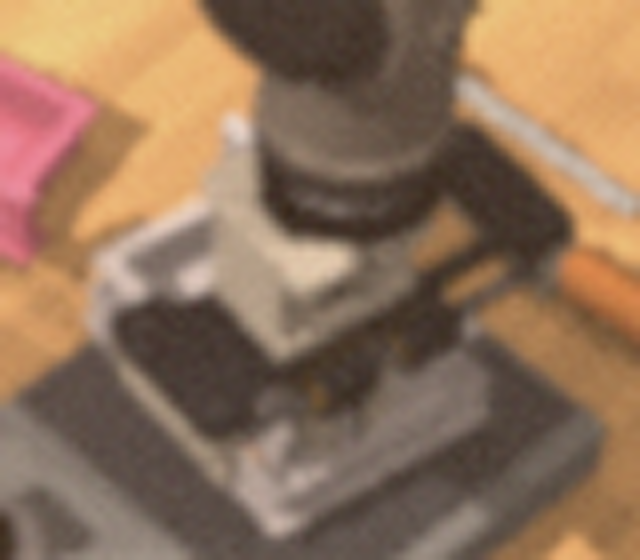

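View pics/top8.png

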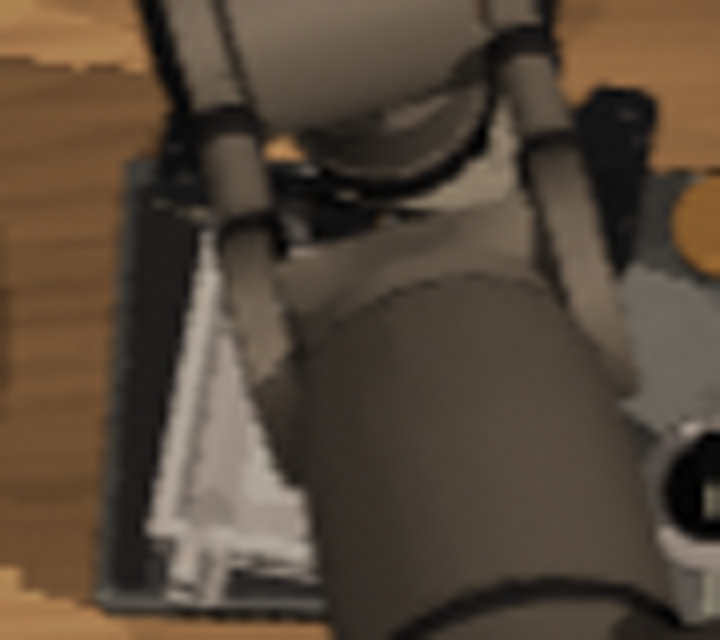

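Run:
```python
from h import *
np.set_printoptions(linewidth=220,suppress=True)
a=np.load("scene0.npz");b=np.load("scene8.npz")
P=cloud("scene",a['d'])[...,2];Q=cloud("scene",b['d'])[...,2]
print(P[200:226,364:382].round().astype(int));print(Q[200:226,364:382].round().astype(int))
a=np.load("top0.npz");b=np.load("top8.npz")
P=cloud("top",a['d']);Q=cloud("top",b['d'])
# left long rim profile, top cam: print per row max z in columns 240..258
for v in range(228,275,3):
    print(v,[round(float(np.median(np.sort(X[v,243:258,2][X[v,243:258,2]<200])[-3:])),0) for X in(P,Q)])
```

```text
[[ 108  115   99   41    8   -1    0   -9    0    6   -4    3   -4   -4    0    1   -1    0]
 [ 106  104  107  110   51   44    1   -1    8   -2    7    0   -2   -4   -1    3   -1    3]
 [ 106  106  111  107  108   50   42    3   -5   -4   -1  -10    5   -9   -7    0   -5   -1]
 [  98  102  109  104  108  110   47   46    1    0    0   -3   -3   -3   -2    0    4    1]
 [  91   96  103  104  110  110  106   52   47    1   -2    2  -13    6    1   -8   -2   -2]
 [  89   94   95  104  108  108  105  108   48   45   49   -2   -9    3    1   -4    3    1]
 [  79   85   92  101  105  106  104  105   51   55   57   47    4   -1   -4    4    5    0]
 [  85   84   88   86   94  101  109  115  108   50   51   47   41   -7    0   -3    5   -2]
 [  76   82   75   89   91   94  105  104  105  107   47   55   47   38    3    0   -1   -5]
 [  84   81   78   80   90   93   95  107  102 1502  108   52   54   46   49   46    0   -3]
 [  80   85   90   81   80   87  103  105  108  101  108   46   48   44   51   48   38   -3]
 [  81   77   78   80  108  108  106  102  105   86   89   52   53   42   45 
[... 3336 characters left out ...]
55   45   42   47   53   49]
 [  68   66   67   43   48   53   47   50   51   51   53   53   45   46   42   44   41   46]
 [  66   54   50   48   48   51   44   49   48   50   56   51   51   49   44   46   41   43]
 [  49   47   51   54   55   46   47   48   46   49   50   55   57   49   42   44   44   50]
 [  52   53   52   51   58   48   54   47   46   55   49   47   45   44   41   47   43   42]]
228 [54.0, 46.0]
231 [108.0, 60.0]
234 [107.0, 54.0]
237 [110.0, 56.0]
240 [110.0, 118.0]
243 [107.0, 114.0]
246 [112.0, 120.0]
249 [110.0, 114.0]
252 [111.0, 118.0]
255 [101.0, 116.0]
258 [107.0, 113.0]
261 [111.0, 113.0]
264 [104.0, 111.0]
267 [107.0, 110.0]
270 [115.0, 113.0]
273 [127.0, 127.0]
```

The grip-end rim is now at z≈121, the heel end is still at ≈109, and the stack edges haven't moved. The tray is tilting as wanted, so I'll continue.

```bash
S="from plant import *;o=get_obs();print(o['tool_pos'].round(2),o['tcp_rot'].round(4),o['contact_force'].round(2),o['moment'].round(3),o['grip_width'])"; python3 -m jog '[1,2.3,0,-4.3,0, 1,0,0,0,0]';python3 -c "$S"; python3 -m jog '[1,2.4,0,-4.2,0, 1,0,0,0,0]';python3 -c "$S"; python3 -m jog '[1,2.5,0,-4.2,0, 1,0,0,0,0]';python3 -c "$S"
```

```text
time: 10.8
tool_pos: [584.1, 216.2, 158.8]
tcp_rot: [3.134, 0.023, 2.931]
contact_force: [1.9, 0.6, -1.9]
grip_width: 10.0
[584.09 216.21 158.77] [3.1337 0.0229 2.9306] [ 1.88  0.64 -1.89] [-0.163 -0.264 -0.116] 9.95407392803254
time: 11.0
tool_pos: [581.8, 216.6, 163.5]
tcp_rot: [3.134, 0.024, 2.93]
contact_force: [2.3, -1.2, -1.7]
grip_width: 10.1
[581.81 216.58 163.48] [3.1336 0.0239 2.9304] [ 2.35 -1.25 -1.74] [-0.141 -0.393 -0.139] 10.139238902749804
time: 11.2
tool_pos: [579.5, 216.9, 168.2]
tcp_rot: [3.134, 0.025, 2.93]
contact_force: [1.2, -0.9, -1.7]
grip_width: 9.9
[579.47 216.89 168.17] [3.1336 0.0251 2.9302] [ 1.2  -0.86 -1.68] [-0.211 -0.485 -0.069] 9.876422698344951
```

```bash
S="from plant import *;o=get_obs();print(o['tool_pos'].round(2),o['tcp_rot'].round(4),o['contact_force'].round(2),o['moment'].round(3),o['grip_width'])"; python3 -m jog '[1,2.2,0,-4,0, 1,0,0,0,0]';python3 -c "$S"
python3 - <<'E'
from h import *
for n,b in(("scene",(315,165,80,70,8)),("top",(225,205,90,80,8))):
    p,d=capture(n); crop(n,p,*b,f"pics/{n}9.png"); np.savez(n+"9.npz",p=p,d=d)
a=np.load("top0.npz");b=np.load("top9.npz")
P=cloud("top",a['d']);Q=cloud("top",b['d'])
for v in range(234,275,3):
    print(v,[round(float(np.median(np.sort(X[v,243:258,2][X[v,243:258,2]<200])[-3:])),0) for X in(P,Q)])
E
```

```text
time: 11.4
tool_pos: [577.3, 217.2, 172.7]
tcp_rot: [3.134, 0.026, 2.93]
contact_force: [2.3, -0.2, -1.9]
grip_width: 9.7
[577.33 217.23 172.7 ] [3.1335 0.026  2.9301] [ 2.28 -0.16 -1.9 ] [-0.275 -0.534 -0.131] 9.707859432918108
234 [107.0, 52.0]
237 [110.0, 57.0]
240 [110.0, 55.0]
243 [107.0, 129.0]
246 [112.0, 127.0]
249 [110.0, 119.0]
252 [111.0, 126.0]
255 [101.0, 120.0]
258 [107.0, 119.0]
261 [111.0, 113.0]
264 [104.0, 109.0]
267 [107.0, 109.0]
270 [115.0, 105.0]
273 [127.0, 126.0]
```

View pics/scene9.png

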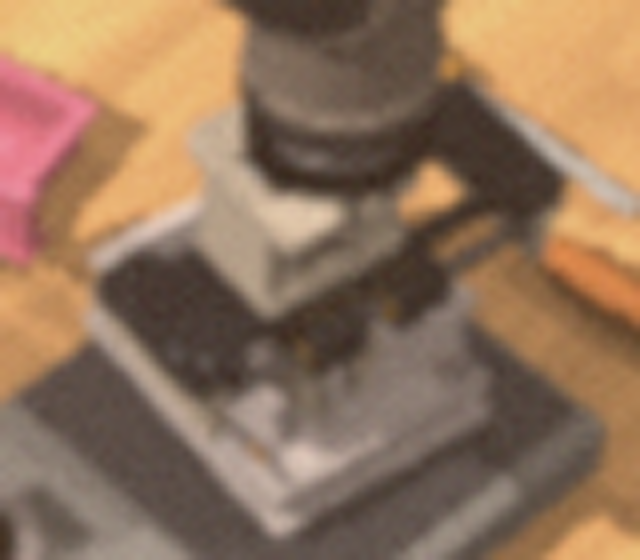

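View pics/top9.png

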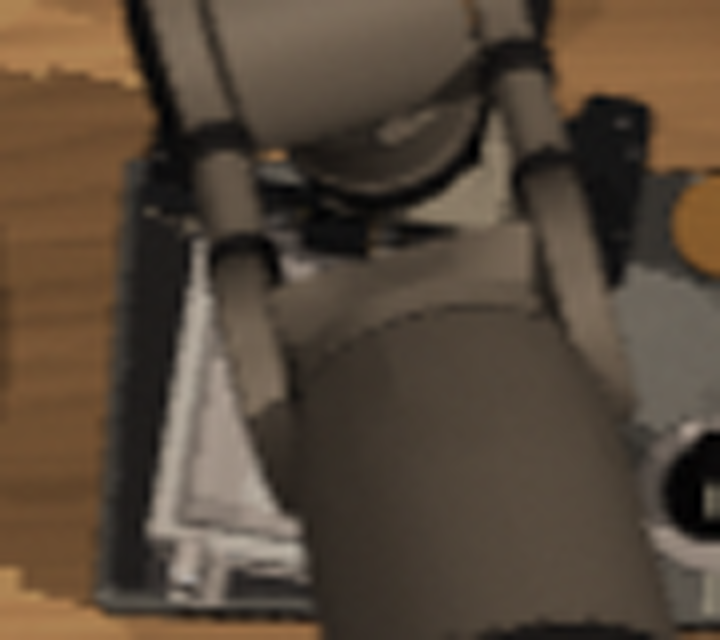

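The tray is tilted about 13°: the near rim edge runs from about 107 up to about 130. The heel is still in the lip and the stack hasn't moved. Lifting straight off.

```bash
S="from plant import *;o=get_obs();print(o['tool_pos'].round(2),o['tcp_rot'].round(4),o['contact_force'].round(2),o['moment'].round(3),o['grip_width'])"; python3 -m jog '[1,-0.8,0,-3,0, 1,0,0,-4,0,1,0,0,-4,0]';python3 -c "$S"; python3 -m jog '[1,0,0,-6,0, 1,0,0,-8,0,1,0,0,-10,0,1,0,0,-10,0,1,0,0,-10,0]';python3 -c "$S"
python3 - <<'E'
from h import *
for n,b in(("scene",(300,130,100,95,6)),("top",(225,205,90,80,8))):
    p,d=capture(n); crop(n,p,*b,f"pics/{n}10.png"); np.savez(n+"10.npz",p=p,d=d)
E
```

```text
time: 11.8
tool_pos: [575.5, 217.5, 181.8]
tcp_rot: [3.135, 0.019, 2.931]
contact_force: [0.6, 0.7, -4.2]
grip_width: 10.0
[575.48 217.54 181.83] [3.1352 0.0186 2.9308] [ 0.61  0.69 -4.18] [-0.074 -0.342 -0.068] 10.021842378520624
time: 12.3
tool_pos: [573.9, 217.6, 229.7]
tcp_rot: [3.135, 0.017, 2.931]
contact_force: [0.3, 0.0, -2.0]
grip_width: 9.9
[573.91 217.6  229.65] [3.1354 0.0171 2.9313] [ 0.35  0.04 -2.03] [-0.115 -0.108 -0.036] 9.908222608913428
```

View pics/scene10.png

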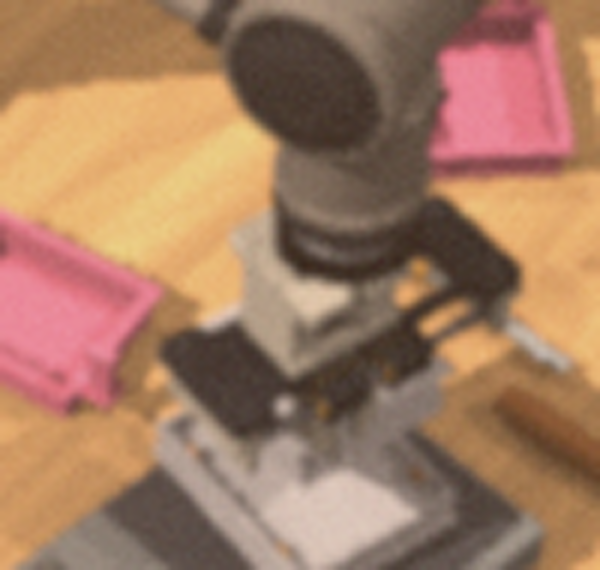

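View pics/top10.png

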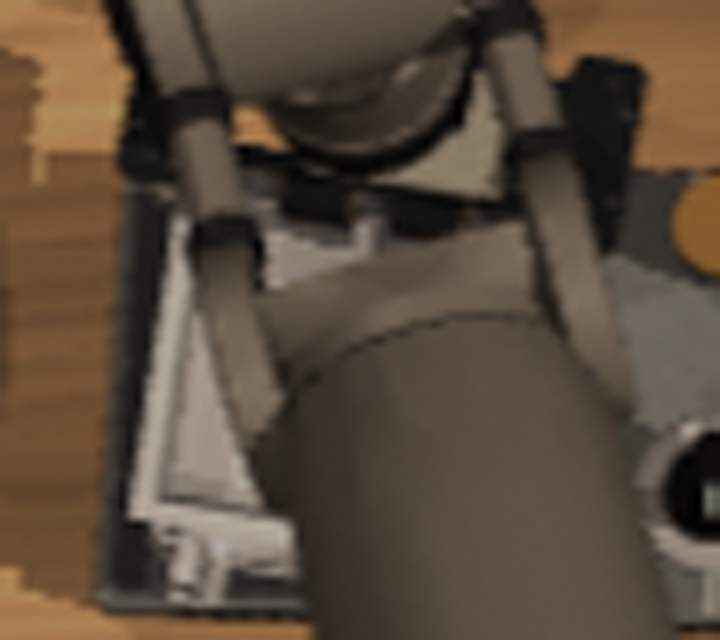

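The tray is off and the stack is in place. Next I'll measure the tilt from the depth.

```bash
cat >> h.py <<'E'
from scipy.spatial.transform import Rotation as Ro
def tilt(n,d,o,lo=5,yo=0):
    # tray frame: tx=-tool x (horizontal); fit floor plane from depth points; coordinates along tray x relative to TCP
    R=Ro.from_euler('xyz',o['tcp_rot']).as_matrix(); ax=-R[:,0]; ax=np.array([ax[0],ax[1],0]);ax/=np.linalg.norm(ax); ay=np.array([-ax[1],ax[0],0])
    P=cloud(n,d).reshape(-1,3); ok=(d.reshape(-1)>0)
    q=P-o['tool_pos']; s=q@ax; t=q@ay; z=q[:,2]
    return s[ok],t[ok],z[ok],P[ok]
E
python3 - <<'E'
from h import *
o=get_obs()
for n in("top","scene"):
    d=np.load(n+"10.npz")['d']; s,t,z,P=tilt(n,d,o)
    # floor/rim region: s -165..-10, t -20..90, z -140..-20
    m=(s>-165)&(s<-15)&(t>0)&(t<75)&(z>-110)&(z<-20)&(P[:,2]>95)
    S,T,Z=s[m],t[m],z[m]
    print(n,m.sum())
    for a in range(-165,-10,12):
        k=(S>a)&(S<a+12)
        if k.sum()>3: print(a, k.sum(), np.percentile(Z[k],[10,50,90]).round())
E
```

```text
top 221
-153 12 [-108. -103.  -73.]
-141 47 [-76. -72. -66.]
-129 32 [-100.  -94.  -86.]
-117 24 [-98. -93. -86.]
-105 20 [-93. -88. -85.]
-93 10 [-92. -84. -80.]
-81 5 [-87. -82. -81.]
-45 4 [-72. -71. -70.]
-33 33 [-71. -66. -60.]
-21 31 [-71. -63. -58.]
scene 25
-141 13 [-76. -71. -69.]
-45 4 [-72. -72. -71.]
```

The tray now hangs about 17° nose-up in the jaws, and jog can't pitch the tool. My plan is to carry it right over the mat to a free patch of bench and touch only the heel edge down while lowering the grip. That turns the tray back to level between the pads. Then I'll lift it to the final pose. First I'll check that the patch is clear.

```bash
python3 - <<'E'
from h import *
z=np.load("top0.npz");P=cloud("top",z['d']).reshape(-1,3);p=z['p'].reshape(-1,3)
H=P[:,2]
for y in range(-560,-240,20):
    row=[]
    for x in range(360,720,30):
        m=(P[:,0]>=x)&(P[:,0]<x+30)&(P[:,1]>=y)&(P[:,1]<y+20)
        row.append(int(np.percentile(H[m],80)) if m.sum()>3 else None)
    print(y,row)
E
python3 -m jog '[1,0,0,-15,0, 1,0,0,-20,0]'; python3 -m jog '[1,-5,-20,0,0, 1,-7,-33,0,0, 1,-9,-40,0,0, 1,-9,-43,0,0, 1,-9,-43,0,0]'; python3 -m jog '[1,-9,-43,0,0, 1,-9,-43,0,0,1,-9,-43,0,0, 1,-9,-43,0,0, 1,-9,-43,0,0]'
```

```text
-560 [3, 3, 4, 4, 3, 2, 2, 5, 72, None, None, 4]
-540 [3, 4, 2, 4, 5, 4, 3, 4, 77, 81, 75, 4]
-520 [3, 3, 3, 51, 51, 49, 50, 61, 78, 80, 79, 3]
-500 [3, 2, 6, 50, 51, 51, 51, 50, 78, 78, 74, 4]
-480 [4, 4, 2, 3, 3, 3, 5, 59, 79, 79, 74, 4]
-460 [3, 4, 2, 3, 3, 3, 4, 57, 79, 79, 76, 4]
-440 [2, 3, 5, 5, 3, 2, 3, 50, 73, 74, 4, 5]
-420 [4, 3, 5, 4, 5, 4, 3, 3, 3, 4, 5, 5]
-400 [3, 2, 4, 6, 2, 2, 3, 4, 5, 3, 0, 3]
-380 [3, 2, 1, 2, 3, 3, 2, 3, 4, 3, 3, 3]
-360 [2, 2, 2, 3, 2, 2, 2, 1, 3, 3, 3, 2]
-340 [3, 3, 3, 3, 2, 2, 4, 3, 2, 3, 4, 4]
-320 [3, 3, 3, 1, 1, 5, 3, 4, 3, 3, 3, 3]
-300 [2, 5, 5, 4, 3, 3, 2, 4, 2, 4, 4, 4]
-280 [3, 3, 4, 4, 4, 4, 2, 2, 3, 3, 3, 3]
-260 [5, 2, 3, 7, 7, 8, 6, 6, 6, 3, 3, 4]
time: 12.6
tool_pos: [572.5, 217.3, 263.8]
tcp_rot: [3.137, 0.015, 2.931]
contact_force: [-0.8, 0.5, -1.9]
grip_width: 9.6
time: 13.1
tool_pos: [573.8, 35.0, 265.6]
tcp_rot: [3.132, 0.019, 2.941]
contact_force: [1.1, -0.5, -2.8]
grip_width: 10.0
time: 13.6
tool_pos: [573.4, -192.9, 264.1]
tcp_rot: [3.131, 0.018, 2.942]
contact_force: [1.5, -0.5, -1.4]
grip_width: 9.4
```

```bash
python3 -m jog '[1,0,-43,0,0, 1,0,-43,0,0,1,0,-43,0,0, 1,0,-38,0,0, 1,0,-25,0,0]';  python3 -m jog '[1,0,-8,0,0, 1,0,0,15,0,1,0,0,20,0, 1,0,0,15,0, 1,0,0,0,0]'
python3 - <<'E'
from h import *
o=get_obs(); print(o['tool_pos'],o['tcp_rot'],o['contact_force'],o['moment'],o['joint_positions'])
for n in("top","scene"):
    p,d=capture(n); np.savez(n+"11.npz",p=p,d=d); crop(n,p,*((410,190,110,110,5) if n=="top" else (160,190,150,130,5)),f"pics/{n}11.png")
    s,t,z,P=tilt(n,d,o)
    m=(s>-175)&(s<-12)&(t>-5)&(t<85)&(z>-130)&(z<-15)&(P[:,2]>25)
    S,T,Z=s[m],t[m],z[m]; print(n,m.sum())
    for a in range(-175,-10,12):
        k=(S>a)&(S<a+12)
        if k.sum()>3: print(a, k.sum(), np.percentile(Z[k],[10,50,90]).round())
E
```

```text
time: 14.1
tool_pos: [532.2, -391.3, 260.1]
tcp_rot: [3.13, 0.017, 2.94]
contact_force: [1.1, 0.4, -1.4]
grip_width: 9.7
time: 14.6
tool_pos: [530.3, -400.6, 207.1]
tcp_rot: [3.128, 0.016, 2.935]
contact_force: [0.3, 1.1, -2.2]
grip_width: 10.0
[ 530.283895   -400.57242568  207.11752598] [3.12803538 0.01570855 2.93470981] [ 0.31931286  1.05945358 -2.2002145 ] [-0.07513276 -0.03550508 -0.01803221] [-0.77097762  0.63089745  1.16907596  0.02041732  1.33564034 -2.1396955 ]
top 45
-55 6 [-72. -61. -46.]
-43 15 [-73. -71. -44.]
-31 14 [-71. -66. -45.]
-19 9 [-66. -62. -35.]
scene 200
-151 4 [-74. -72. -70.]
-139 54 [-84. -72. -68.]
-127 5 [-84. -83. -67.]
-115 7 [-92. -91. -89.]
-103 33 [-90. -87. -81.]
-91 29 [-87. -83. -79.]
-79 15 [-82. -80. -78.]
-67 7 [-78. -76. -74.]
-55 24 [-77. -73. -70.]
-43 11 [-72. -69. -67.]
-31 4 [-66. -64. -50.]
-19 7 [-37. -37. -34.]
```

View pics/top11.png

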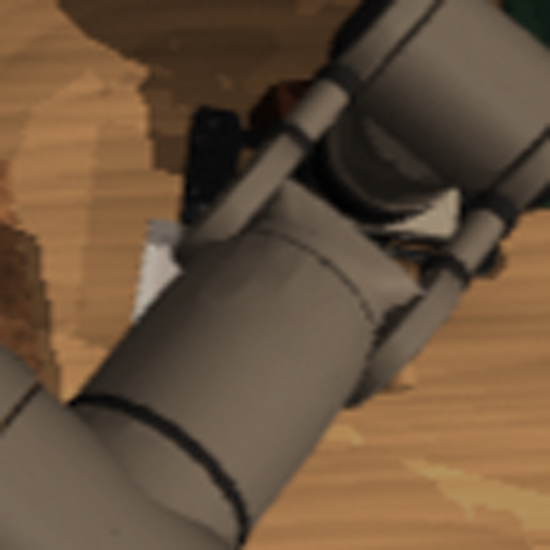

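View pics/scene11.png

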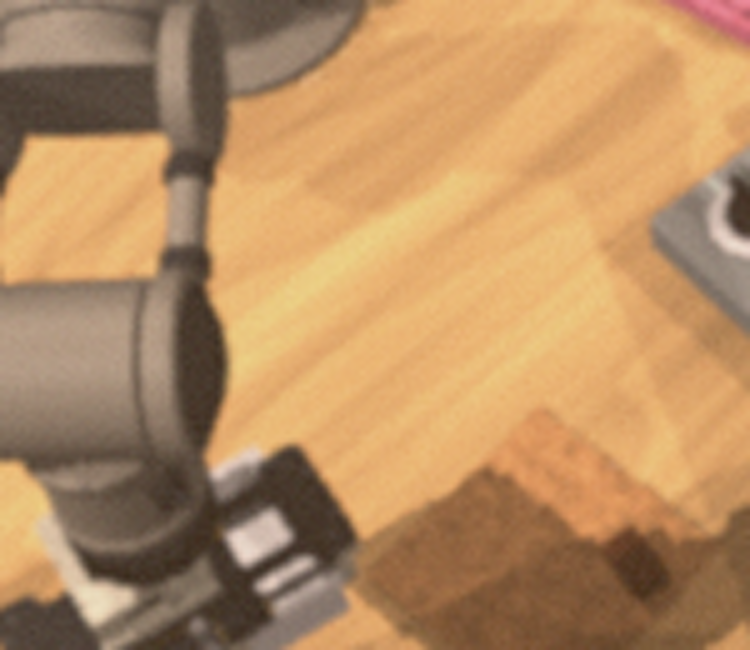

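The patch is clear and the tilt is still about 17.5°. Descending to just above heel contact.

```bash
S="from plant import *;o=get_obs();print(o['tool_pos'].round(2),o['tcp_rot'].round(4),o['contact_force'].round(2),o['moment'].round(3),o['grip_width'])"; python3 -m jog '[1,0,5,15,0, 1,0,5,20,0,1,0,0,20,0, 1,0,0,15,0, 1,0,0,10,0]'; python3 -m jog '[1,0,0,6,0, 1,0,0,0,0]';python3 -c "$S"
```

```text
time: 15.2
tool_pos: [539.9, -391.5, 137.3]
tcp_rot: [3.138, 0.033, 2.938]
contact_force: [-0.4, -0.6, -2.0]
grip_width: 9.6
time: 15.4
tool_pos: [540.5, -391.2, 131.4]
tcp_rot: [3.138, 0.034, 2.938]
contact_force: [-0.1, -0.0, -2.3]
grip_width: 9.8
[ 540.54 -391.21  131.37] [3.1383 0.0337 2.9384] [-0.15 -0.03 -2.27] [-0.035 -0.059 -0.021] 9.778569271857714
```

```bash
S="from plant import *;o=get_obs();print(o['tool_pos'].round(2),o['tcp_rot'].round(4),o['contact_force'].round(2),o['moment'].round(3),o['grip_width'])"; python3 -m jog '[1,0,0,8,0, 1,0,0,8,0, 1,0,0,5,0,1,0,0,0,0]';python3 -c "$S";python3 -m jog '[1,0,0,3,0, 1,0,0,0,0]';python3 -c "$S";python3 -m jog '[1,0,0,3,0, 1,0,0,0,0]';python3 -c "$S"
```

```text
time: 15.8
tool_pos: [542.1, -392.2, 111.0]
tcp_rot: [3.14, 0.037, 2.938]
contact_force: [0.0, -0.3, -1.9]
grip_width: 9.7
[ 542.15 -392.15  110.98] [3.1403 0.037  2.9383] [ 0.05 -0.29 -1.91] [-0.039 -0.071 -0.064] 9.652033094198956
time: 16.0
tool_pos: [542.3, -392.3, 107.8]
tcp_rot: [3.14, 0.037, 2.938]
contact_force: [-0.4, 0.2, -2.2]
grip_width: 9.8
[ 542.29 -392.27  107.77] [3.1403 0.037  2.9383] [-0.4   0.17 -2.15] [-0.114  0.004  0.004] 9.752952839579097
time: 16.2
tool_pos: [542.5, -392.4, 104.8]
tcp_rot: [3.141, 0.037, 2.938]
contact_force: [0.1, -0.7, -2.6]
grip_width: 10.1
[ 542.5  -392.44  104.81] [3.1406 0.0375 2.9382] [ 0.13 -0.67 -2.58] [-0.096 -0.034  0.017] 10.085323356554913
```

```bash
S="from plant import *;o=get_obs();print(o['tool_pos'].round(2),o['tcp_rot'].round(4),o['contact_force'].round(2),o['moment'].round(3),o['grip_width'])"; python3 -m jog '[1,0,0,3,0, 1,0,0,0,0]';python3 -c "$S";python3 -m jog '[1,-1,0,3,0, 1,0,0,0,0]';python3 -c "$S"
```

```text
time: 16.4
tool_pos: [542.8, -392.7, 102.0]
tcp_rot: [3.141, 0.038, 2.938]
contact_force: [-1.0, 0.6, -0.9]
grip_width: 9.8
[ 542.8  -392.67  102.04] [3.1411 0.0381 2.9383] [-0.98  0.62 -0.86] [-0.026  0.034  0.037] 9.780006088382303
time: 16.6
tool_pos: [544.4, -393.2, 100.0]
tcp_rot: [-3.141, 0.04, 2.938]
contact_force: [-0.5, 0.2, -0.3]
grip_width: 9.5
[ 544.4  -393.2    99.96] [-3.1413  0.0396  2.9384] [-0.48  0.15 -0.28] [0.118 0.223 0.   ] 9.513255198378472
```

Heel contact came at TCP z≈102, as predicted. Now lowering the grip along the reverse arc.

```bash
S="from plant import *;o=get_obs();print(o['tool_pos'].round(2),o['tcp_rot'].round(4),o['contact_force'].round(2),o['moment'].round(3),o['grip_width'])"; python3 -m jog '[1,-2.5,0,4,0, 1,0,0,0,0,1,-2.5,0,4,0]';python3 -c "$S";python3 -m jog '[1,-2.3,0,4,0, 1,0,0,0,0,1,-2.2,0,4,0,1,0,0,0,0]';python3 -c "$S"
```

```text
time: 16.9
tool_pos: [549.8, -394.5, 92.7]
tcp_rot: [-3.141, 0.04, 2.938]
contact_force: [-0.6, 0.6, 2.1]
grip_width: 10.1
[ 549.77 -394.46   92.68] [-3.1408  0.0397  2.9384] [-0.64  0.59  2.07] [ 0.159  0.428 -0.043] 10.072351991833205
time: 17.3
tool_pos: [555.2, -395.5, 83.5]
tcp_rot: [-3.141, 0.039, 2.939]
contact_force: [0.2, 0.2, 1.6]
grip_width: 10.0
[ 555.21 -395.5    83.54] [-3.1409  0.0395  2.9386] [0.16 0.17 1.63] [ 0.05   0.179 -0.044] 10.010304178559124
```

```bash
S="from plant import *;o=get_obs();print(o['tool_pos'].round(2),o['tcp_rot'].round(4),o['contact_force'].round(2),o['moment'].round(3),o['grip_width'])"; python3 -m jog '[1,-2,0,4,0, 1,0,0,0,0,1,-1.8,0,4,0,1,0,0,0,0]';python3 -c "$S";python3 -m jog '[1,-1.6,0,4,0, 1,0,0,0,0]';python3 -c "$S"
```

```text
time: 17.7
tool_pos: [559.7, -396.5, 75.0]
tcp_rot: [-3.141, 0.04, 2.939]
contact_force: [0.8, -0.5, -0.1]
grip_width: 9.6
[ 559.7  -396.48   75.04] [-3.1408  0.0398  2.9386] [ 0.81 -0.5  -0.14] [0.112 0.185 0.026] 9.649415848756393
time: 17.9
tool_pos: [561.6, -396.9, 70.8]
tcp_rot: [-3.141, 0.04, 2.939]
contact_force: [0.5, -0.6, 0.9]
grip_width: 9.7
[ 561.65 -396.91   70.83] [-3.1407  0.04    2.9386] [ 0.48 -0.63  0.88] [ 0.05   0.193 -0.046] 9.706203893765187
```

```bash
S="from plant import *;o=get_obs();print(o['tool_pos'].round(2),o['tcp_rot'].round(4),o['contact_force'].round(2),o['moment'].round(3),o['grip_width'])"; python3 -m jog '[1,-1.5,0,3.5,0, 1,0,0,0,0,1,-1.3,0,3,0,1,0,0,0,0]';python3 -c "$S"
python3 - <<'E'
from h import *
o=get_obs()
for n in("top","scene"):
    p,d=capture(n); np.savez(n+"12.npz",p=p,d=d); crop(n,p,*((410,190,110,110,5) if n=="top" else (160,230,150,110,5)),f"pics/{n}12.png")
    s,t,z,P=tilt(n,d,o)
    m=(s>-175)&(s<-12)&(t>-5)&(t<85)&(z>-130)&(z<-15)
    S,T,Z,H=s[m],t[m],z[m],P[m][:,2]; print(n,m.sum())
    for a in range(-175,-10,12):
        k=(S>a)&(S<a+12)&(H<25)&(H>-12)
        if k.sum()>3: print(a, k.sum(), np.percentile(H[k],[10,50,90]).round())
E
```

```text
time: 18.3
tool_pos: [564.7, -397.5, 63.7]
tcp_rot: [-3.141, 0.039, 2.939]
contact_force: [1.3, 0.1, 1.7]
grip_width: 10.1
[ 564.69 -397.52   63.75] [-3.1409  0.0394  2.9386] [1.29 0.11 1.73] [0.107 0.16  0.015] 10.145249971836282
top 55
-55 5 [ 4.  9. 11.]
-43 11 [ 1.  4. 12.]
-31 19 [ 2.  8. 17.]
scene 221
-139 4 [-5.  8. 11.]
-127 19 [-2.  3.  8.]
-115 24 [-0.  3.  6.]
-103 9 [-1.  5. 10.]
-91 4 [-1.  2.  3.]
-79 29 [1. 3. 7.]
-67 38 [-1.  3.  7.]
-55 7 [3. 7. 8.]
-43 18 [-1.  5. 10.]
-19 47 [-4.  2. 13.]
```

View pics/scene12.png

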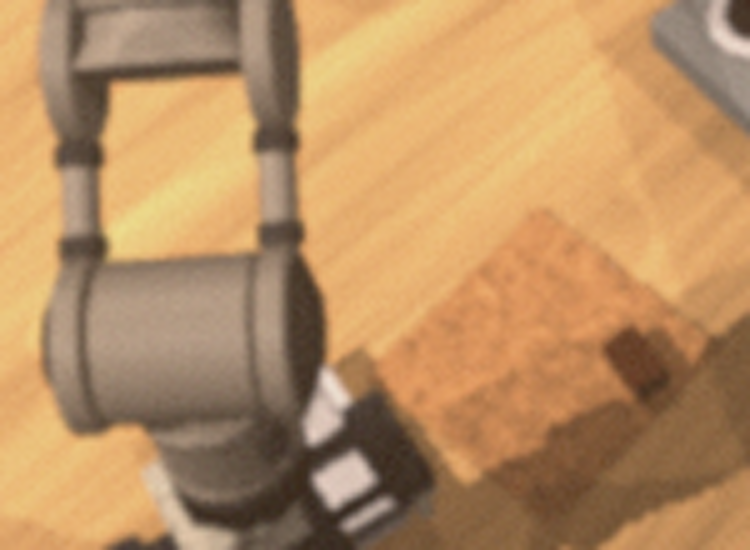

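The tray is now nearly flat (inner floor z 3→5 along its length) and still held. Lifting it and carrying it over the mat.

```bash
S="from plant import *;o=get_obs();print(o['tool_pos'].round(2),o['tcp_rot'].round(4),o['contact_force'].round(2),o['moment'].round(3),o['grip_width'])"; python3 -m jog '[1,0,0,-8,0, 1,0,0,-16,0, 1,0,0,-25,0,1,0,0,-30,0,1,0,0,-30,0]';python3 -c "$S"; python3 -m jog '[1,0,0,-20,0, 1,0,0,-10,0,1,-2,15,0,0,1,-3,28,0,0,1,-3,30,0,0]';python3 -m jog '[1,-3,30,0,0,1,-3,30,0,0,1,-3,25,0,0,1,-2,15,0,0,1,0,0,0,0]';python3 -c "$S"
python3 - <<'E'
from h import *
o=get_obs()
for n in("top","scene"):
    p,d=capture(n); np.savez(n+"13.npz",p=p,d=d); crop(n,p,*((350,180,130,110,5) if n=="top" else (200,200,150,120,5)),f"pics/{n}13.png")
    s,t,z,P=tilt(n,d,o)
    m=(s>-175)&(s<-12)&(t>-5)&(t<100)&(z>-75)&(z<-15)
    S,T,Z,H=s[m],t[m],z[m],P[m][:,2]; print(n,m.sum())
    for a in range(-175,-10,12):
        k=(S>a)&(S<a+12)
        if k.sum()>3: print(a, k.sum(), np.percentile(Z[k],[10,50,90]).round())
E
```

```text
time: 18.9
tool_pos: [558.2, -394.7, 173.4]
tcp_rot: [3.137, 0.03, 2.938]
contact_force: [-0.2, 0.5, -2.3]
grip_width: 9.9
[ 558.15 -394.67  173.43] [3.1365 0.0302 2.9381] [-0.2   0.54 -2.31] [-0.141 -0.126  0.019] 9.899261157724512
time: 19.4
tool_pos: [580.1, -326.0, 212.7]
tcp_rot: [-3.14, 0.04, 2.932]
contact_force: [-0.5, 0.0, -1.2]
grip_width: 9.8
time: 19.9
tool_pos: [611.9, -216.3, 207.6]
tcp_rot: [3.137, 0.03, 2.938]
contact_force: [0.1, -1.1, -2.7]
grip_width: 9.9
[ 611.91 -216.35  207.6 ] [3.1368 0.0302 2.9376] [ 0.12 -1.1  -2.74] [-0.189 -0.062  0.099] 9.927689026305536
top 196
-151 5 [-39. -30. -29.]
-139 6 [-34. -33. -29.]
-127 11 [-34. -30. -28.]
-115 11 [-60. -36. -28.]
-103 15 [-60. -34. -32.]
-91 20 [-61. -36. -27.]
-79 22 [-62. -52. -31.]
-67 20 [-60. -38. -28.]
-55 14 [-60. -39. -28.]
-43 24 [-61. -51. -27.]
-31 33 [-61. -42. -28.]
-19 15 [-36. -32. -26.]
scene 127
-151 5 [-36. -32. -30.]
-91 6 [-63. -59. -56.]
-79 26 [-62. -58. -37.]
-67 31 [-60. -51. -30.]
-55 11 [-45. -31. -29.]
-43 13 [-61. -56. -47.]
-31 11 [-51. -32. -29.]
-19 19 [-59. -50. -37.]
```

View pics/scene13.png

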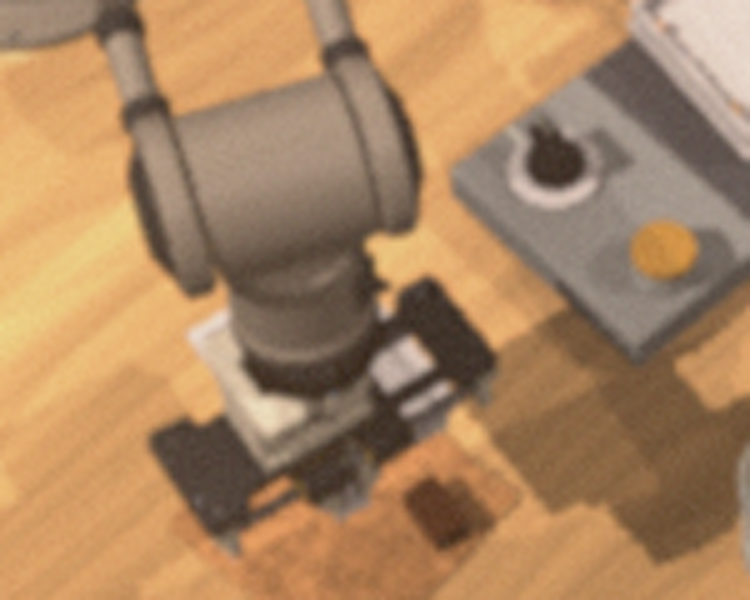

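View pics/top13.png

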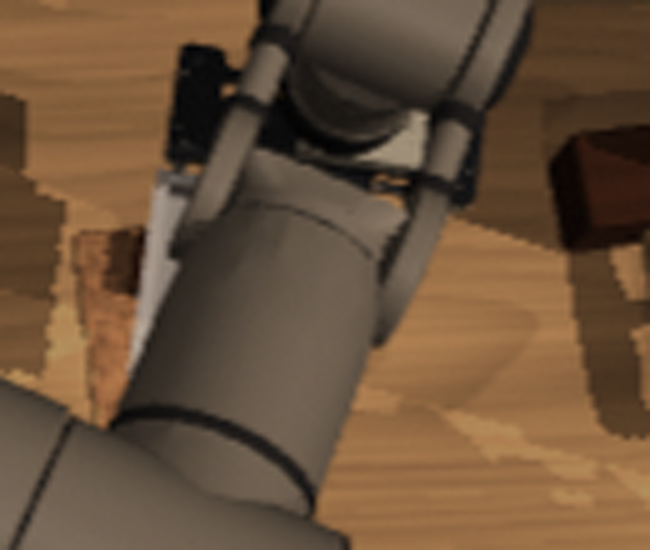

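The tray looks level: floor at −60 and −61 at both ends, rim at −30 throughout. Making the final position correction to the TCP target (620,−225,203).

```bash
S="from plant import *;o=get_obs();print(o['tool_pos'].round(2),o['tcp_rot'].round(4),o['contact_force'].round(2),o['moment'].round(3),o['grip_width'])"; python3 -m jog '[1,-5,-3.5,2,0, 1,-5,-3.5,2,0,1,0,0,0,0,1,0,0,0,0]';python3 -c "$S"
python3 - <<'E'
from h import *
o=get_obs()
np.set_printoptions(suppress=True,precision=2)
for n in("top","scene"):
    p,d=capture(n); np.savez(n+"14.npz",p=p,d=d)
    s,t,z,P=tilt(n,d,o)
    for nm,a,b in(("rim",-38,-24),("floor",-66,-54)):
        m=(s>-158)&(s<-14)&(t>-22 )&(t<92)&(z>a)&(z<b)
        A=np.c_[s[m],t[m],np.ones(m.sum())]; Z=z[m]; w=np.ones(len(Z),bool)
        for _ in range(6):
            c=np.linalg.lstsq(A[w],Z[w],rcond=None)[0]; r=Z-A@c; w=np.abs(r)<5
        print(n,nm,w.sum(),"tilt x,y deg",np.degrees(np.arctan(c[:2])),"z at centre",c@[-84,35,1]+o['tool_pos'][2],"s",np.percentile(s[m][w],[1,99]),"t",np.percentile(t[m][w],[1,99]))
E
```

```text
time: 20.4
tool_pos: [619.5, -232.9, 203.0]
tcp_rot: [3.139, 0.03, 2.931]
contact_force: [0.2, 0.4, -1.7]
grip_width: 9.6
[ 619.47 -232.91  202.95] [3.139  0.0301 2.9307] [ 0.17  0.39 -1.72] [-0.106 -0.066 -0.006] 9.64504603776479
top rim 94 tilt x,y deg [0.16 0.06] z at centre 171.26381195401578 s [-141.56  -14.29] t [67.68 91.65]
top floor 46 tilt x,y deg [ 0.57 -7.9 ] z at centre 147.99948249451086 s [-95.72 -20.87] t [68.3  80.44]
scene rim 58 tilt x,y deg [ 1.33 -0.49] z at centre 170.4450670282366 s [-152.96  -22.67] t [-20.78  88.05]
scene floor 64 tilt x,y deg [0.97 0.73] z at centre 143.74474864111963 s [-82.07 -16.  ] t [59.63 80.43]
```

```bash
S="from plant import *;o=get_obs();print(o['tool_pos'].round(2),o['tcp_rot'].round(4),o['contact_force'].round(2),o['grip_width'],abs(o['dq']).max())"; python3 -m jog '[1,0.5,3,-2,0, 1,0.5,3,-2,0,1,0,0,0,0,1,0,0,0,0]';python3 -c "$S"
```

```text
time: 20.9
tool_pos: [619.4, -225.7, 207.9]
tcp_rot: [3.139, 0.031, 2.931]
contact_force: [-0.2, 0.3, -2.4]
grip_width: 9.7
[ 619.45 -225.71  207.91] [3.1389 0.0305 2.9311] [-0.2   0.34 -2.36] 9.706615066305774 0.005865117016802084
```

Next I'll run final checks on centring, level, the dial, the stack and the other objects.

```bash
python3 -m jog '[1,0,0,0,0,1,0,0,0,0,1,0,0,0,0,1,0,0,0,0,1,0,0,0,0]'
python3 - <<'E'
from h import *
o=get_obs(); print(o['dq'].round(4))
np.set_printoptions(suppress=True,precision=2)
for n in("top","scene"):
    p,d=capture(n); np.savez(n+"15.npz",p=p,d=d); cv2.imwrite(f"pics/{n}15.png",p[...,::-1])
    s,t,z,P=tilt(n,d,o)
    m=(s>-165)&(s<-14)&(t>-30)&(t<100)&(z>-38)&(z<-24)
    A=np.c_[s[m],t[m],np.ones(m.sum())]; Z=z[m]; w=np.ones(len(Z),bool)
    for _ in range(6):
        c=np.linalg.lstsq(A[w],Z[w],rcond=None)[0]; r=Z-A@c; w=np.abs(r)<5
    print(n,"rim tilt",np.degrees(np.arctan(c[:2])),"rim z",c@[-84,35,1]+o['tool_pos'][2],"s",s[m][w].min(),"t",t[m][w].max())
    a=np.load(n+"0.npz"); Q0=cloud(n,a['d']);Q=cloud(n,d)
    B={'top':(232,218,72,72),'scene':(325,175,70,70)}[n];u,v,w_,h=B
    for nm,QQ in(("before",Q0),("after",Q)):
        X=QQ[v:v+h,u:u+w_].reshape(-1,3); lo,hi=(82,98)
        k=(X[:,2]>119)&(X[:,2]<132) ; l=X[k&(X[:,0]<470)&(X[:,0]>420)]; print(n,nm,"low lug",l.mean(0) if len(l) else None,len(l))
        M=(QQ[...,2]>56)&(QQ[...,2]<200); M2=np.zeros_like(M); M2[v:v+h,u:u+w_]=M[v:v+h,u:u+w_]
        c_,lab,st,_=cv2.connectedComponentsWithStats(M2.astype(np.uint8)); kk=1+np.argmax(st[1:,4]); Y=QQ[lab==kk]; print("  stack rect",cv2.minAreaRect(Y[:,:2].astype(np.float32)),len(Y))
    D={'top':(300,255,28,25),'scene':(295,215,35,30)}[n];u,v,w_,h=D
    Qd=Q[v:v+h,u:u+w_]; M=((Qd[...,2]>77)&(Qd[...,2]<105)).astype(np.uint8); c_,lab,st,_=cv2.connectedComponentsWithStats(M)
    if c_>1:
        X=Qd[lab==1+np.argmax(st[1:,4])]; e=X[:,:2]-X[:,:2].mean(0); W,V=np.linalg.eigh(e.T@e); print(n,"dial bar",np.degrees(np.arctan2(V[1,1],V[0,1])),len(X))
E
```

```text
time: 21.4
tool_pos: [619.5, -225.5, 208.0]
tcp_rot: [3.139, 0.031, 2.932]
contact_force: [0.7, 1.0, -1.6]
grip_width: 9.8
[ 0.0002 -0.001   0.0004  0.0013 -0.0018  0.0004]
top rim tilt [1.13 5.2 ] rim z 171.54693345425187 s -144.6576714420528 t 91.45192102973675
top before low lug [443.84 319.13 125.43] 18
  stack rect ((518.6787719726562, 268.6781921386719), (132.3001708984375, 191.79071044921875), 79.24038696289062) 1712
top after low lug [443.19 319.56 125.04] 18
  stack rect ((517.3434448242188, 270.932373046875), (127.90062713623047, 188.6262969970703), 77.98467254638672) 1611
top dial bar 175.06154411254224 2
scene rim tilt [ 2.58 -1.4 ] rim z 175.9203682505435 s -155.3244761328124 t 88.72163924845354
scene before low lug [444.03 314.25 123.52] 13
  stack rect ((518.6161499023438, 261.74041748046875), (123.67311096191406, 192.87156677246094), 79.55374145507812) 1448
scene after low lug [443.57 314.57 123.69] 17
  stack rect ((511.2105407714844, 274.8902587890625), (146.5923309326172, 174.4512481689453), 79.04119110107422) 1338
scene dial bar 173.24696747815673 49
```

View pics/scene15.png

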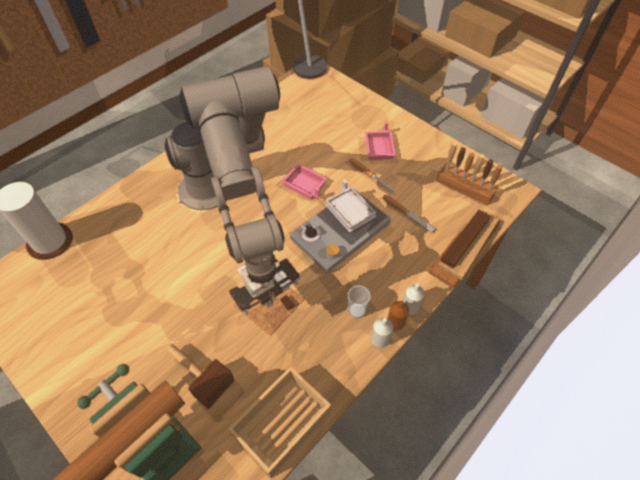

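View pics/top15.png

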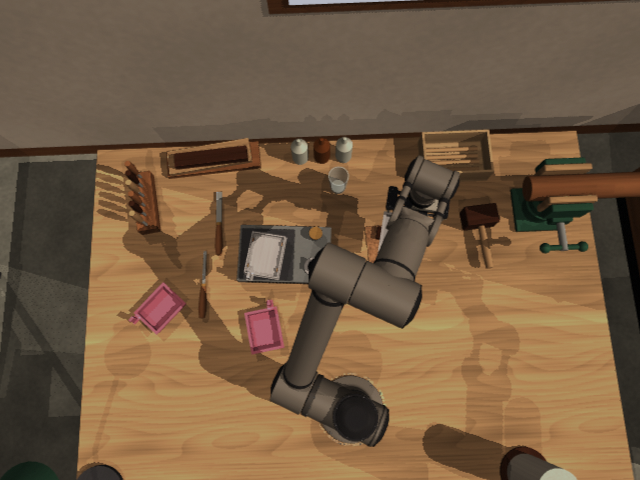

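```bash
python3 -c "
from plant import *
print(close_job()); o=get_obs(); print(o['time'],o['tool_pos'],o['grip_width'])"
```

```text
the job is handed in; nothing more can be done
None
the job is handed in; nothing more can be done
```

The job is handed in at about 21.5 s. The dial is off, and the top tray is held still and nearly level over the mat. To level it, I touched its heel edge on the bench once.

- **Dial:** I turned it anticlockwise by about 1.25 rad until it hit the stop, where the moment jumped to −0.8 N·m. Afterwards the bar lies along the warmer's x axis, at 173–174° in the scene view. In the last top picture the arm hid the dial, so that view was no check.
- **Peel:** I raised the grip end along an arc to about 13° with the heel still in the lip, then lifted the tray clear. The tilt grew to about 17° as it came free. The stack's low grip reads within 1 mm of where it was in both views. The outline fits of the stack, before against after, do not compare, because the top tray is gone from it.
- **Levelling by bench contact:** The moves cannot pitch the tool, so the tray stayed tilted in the jaws after the lift. I touched only the heel edge on clear bench beside the mat, with about 4 N, and turned the tray back to level between the pads. It stayed gripped throughout and was never released.
- **Final pose:**
  - **Position:** From the arm's reading, the tray's centre is within about 1 mm of the measured mat centre, which is itself good to about 2 mm. It is about 15.5 cm above the mat, with the underside about 14.5 cm above it.
  - **Level:** Tilt along its length reads 0.2–2.6°, depending on the view and fit. One cross-tilt fit from a thin strip of rim in the top view read 5°, against −1.4° from the scene view. An earlier floor fit there read −8°. I put both down to the narrow strips.
- **Other objects:** None looks moved in the last pictures. I did not measure them one by one.

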